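# Refill a gauging station's gravity infeed lane

### The job

Refill the gauging station's sloped infeed lane: lift the gold-coloured setting master out of the foot of the lane and lay it back in its blue cradle, and slide the orange shutter grip across until the lane is fully shut. Then put every plain white block lengthwise into the lane from its upper end, so that they slide down and queue up without gaps behind the shutter, and when all are in, slide the shutter fully open again so that the whole column runs down to the end stop. Leave the red-banded reject block and all the other things on the table where they are.

Things in the scene. Friction and masses are not known exactly. Their poses are not given: they have to be found in the camera images.
- block1: White plastic workpiece, a square-section block 46 mm long (own x) by 34 x 34 mm, about 75 g, a dark milled slot along each long face, a bore in each end; the origin is the centre of the block. Any of its four long faces may be up. May be absent (None).
- block2: White plastic workpiece, a square-section block 46 mm long (own x) by 34 x 34 mm, about 75 g, a dark milled slot along each long face, a bore in each end; the origin is the centre of the block. Any of its four long faces may be up. May be absent (None).
- block3: White plastic workpiece, a square-section block 46 mm long (own x) by 34 x 34 mm, about 75 g, a dark milled slot along each long face, a bore in each end; the origin is the centre of the block. Any of its four long faces may be up. May be absent (None).
- block4: White plastic workpiece, a square-section block 46 mm long (own x) by 34 x 34 mm, about 75 g, a dark milled slot along each long face, a bore in each end; the origin is the centre of the block. Any of its four long faces may be up. May be absent (None).
- block5: White plastic workpiece, a square-section block 46 mm long (own x) by 34 x 34 mm, about 75 g, a dark milled slot along each long face, a bore in each end; the origin is the centre of the block. Any of its four long faces may be up. May be absent (None).
- master: Setting master of gold-coloured aluminium, the same shape as the white blocks (46 mm along its own x, 34 x 34 mm), about 145 g; the origin is its centre. At the start it lies in the lane against the end stop. Any long face may be up.
- cradle: Blue open tray fixed on the table for the master: outside 66 mm (its x) x 52 mm (its y) x 12 mm high, inside 58 x 44 mm, floor 4 mm thick; the origin is the centre of its underside, z up. The master lies in it with its length along the cradle's x (either way round), its centre then 21 mm above the origin.
- bed: Steel bed of the flow lane, fixed, sloping 24 degrees. Origin on the sliding surface, midway between the guides, at the face of the black end stop (26 mm high), 55 mm above the table; x points downhill along the lane, y across it, z out of the surface. Slippery: pieces slide down by themselves. A block in the lane has its centre at z = 17 mm. Blue guides, 10 mm high, leave a channel 41 mm wide.
- lane_entry (a point): Point on the sliding surface, on the centre line, near the lane's upper end (bed x = -0.325), some 187 mm above the table; same axes as the bed. The bed, 72 mm wide, ends at x = -0.368. The guides, parallel up to x = -0.285, flare here to 52 mm apart (64 mm at the end). A good place to set a block down.
- shutter (a joint): The lane's shutter, a steel blade 4 mm thick, 28 mm high, that slides across the lane at bed x = -0.056 (its uphill face at -0.058), so that a piece at the end stop just fits below it. 0 = fully open (blade withdrawn), 0.044 m = fully shut (across the whole channel); it grows towards +y of the bed. About 2.5 N of friction, no spring: it stays where it is left.
- shutter_grip (a point): Centre of the top of the shutter's orange grip, a block 20 mm along the bed's x, 22 mm along its y, standing from 4 to 44 mm above the bed plane, on the bed's -y side (away from the robot). Moves with the shutter: 81 mm from the lane's centre line when open, 37 mm when shut. Same axes as the bed.
- mat: Dark rubber mat, fixed, 220 (x) x 300 (y) x 2 mm, origin at the centre of its underside; the white blocks and the reject block lie on it at the start.
- reject: Rejected workpiece: the same white block but with a red band round it; stays where it is. Origin at its centre.
- jar: Bystander: glass jar with black lid, 52 mm diameter, 70 mm high; origin under its centre.
- spray: Bystander: white cleaner bottle with yellow band and blue cap, 56 mm diameter, 150 mm high; origin under its centre.
- driver: Bystander: screwdriver 180 mm long, lying; origin under its middle.
- spanner: Bystander: spanner 120 mm long, lying; origin under its middle.
- ball_gauge: Bystander: white reference ball on a stem and a dark round foot 48 mm across, 71 mm high; origin under its foot.
- case: Bystander: black gauge case 85 x 200 x 26 mm; origin under its centre.
Not all that is in view belongs to the job. What is shaped like the block1 but purple or turquoise is not meant.

How it is judged:
On the way, in this order (a step that is already met when the one before it is completed fails the run):
1. the master lies in its cradle and the shutter is fully shut (x of master in the frame of cradle between -0.01 and 0.01 m and y of master in the frame of cradle between -0.009 and 0.009 m and z of master in the frame of cradle between 0.017 and 0.026 m and angle between the x axis of master and the x axis of cradle, either way round below 0.25 rad and linear speed of master below 0.03 m/s and value of joint shutter above 0.04 m), for 0.2 s.
2. every plain white block lies in the lane, lengthwise and without gaps, queued up at rest behind the shut shutter (y of block1 in the frame of bed between -0.008 and 0.008 m and z of block1 in the frame of bed between 0.012 and 0.021 m and angle between the x axis of each of block1, block2, block3, block4, block5 and the x axis of bed, either way round below 0.2 rad and x of block1 in the frame of bed between -0.277 and -0.075 m and linear speed of each of block1, block2, block3, block4, block5 below 0.03 m/s and y of block2 in the frame of bed between -0.008 and 0.008 m and z of block2 in the frame of bed between 0.012 and 0.021 m and x of block2 in the frame of bed between -0.277 and -0.075 m and y of block3 in the frame of bed between -0.008 and 0.008 m and z of block3 in the frame of bed between 0.012 and 0.021 m and x of block3 in the frame of bed between -0.277 and -0.075 m and y of block4 in the frame of bed between -0.008 and 0.008 m and z of block4 in the frame of bed between 0.012 and 0.021 m and x of block4 in the frame of bed between -0.277 and -0.075 m and y of block5 in the frame of bed between -0.008 and 0.008 m and z of block5 in the frame of bed between 0.012 and 0.021 m and x of block5 in the frame of bed between -0.277 and -0.075 m and (x of block1 in the frame of bed between -0.087 and -0.075 m or x of block2 in the frame of bed between -0.087 and -0.075 m or x of block3 in the frame of bed between -0.087 and -0.075 m or x of block4 in the frame of bed between -0.087 and -0.075 m or x of block5 in the frame of bed between -0.087 and -0.075 m) and (x of each of block1, block2, block3, block4, block5 in the frame of bed above -0.144 m or (x of block1 in the frame of bed between -0.135 and -0.121 m or x of block2 in the frame of bed between -0.135 and -0.121 m or x of block3 in the frame of bed between -0.135 and -0.121 m or x of block4 in the frame of bed between -0.135 and -0.121 m or x of block5 in the frame of bed between -0.135 and -0.121 m)) and (x of each of block1, block2, block3, block4, block5 in the frame of bed above -0.19 m or (x of block1 in the frame of bed between -0.183 and -0.167 m or x of block2 in the frame of bed between -0.183 and -0.167 m or x of block3 in the frame of bed between -0.183 and -0.167 m or x of block4 in the frame of bed between -0.183 and -0.167 m or x of block5 in the frame of bed between -0.183 and -0.167 m)) and (x of each of block1, block2, block3, block4, block5 in the frame of bed above -0.236 m or (x of block1 in the frame of bed between -0.231 and -0.213 m or x of block2 in the frame of bed between -0.231 and -0.213 m or x of block3 in the frame of bed between -0.231 and -0.213 m or x of block4 in the frame of bed between -0.231 and -0.213 m or x of block5 in the frame of bed between -0.231 and -0.213 m)) and value of joint shutter above 0.04 m), for 0.3 s.
At the end, for the whole second after the job is handed in: Shutter open (within 4 mm); every plain white block at rest, lengthwise in the lane (8 mm of its centre line, 0.2 rad), in one row without gaps (6 mm) from the end stop up; the master at rest lengthwise in its cradle (10 mm, 0.25 rad) (y of block1 in the frame of bed between -0.008 and 0.008 m and z of block1 in the frame of bed between 0.012 and 0.021 m and angle between the x axis of each of block1, block2, block3, block4, block5 and the x axis of bed, either way round below 0.2 rad and x of block1 in the frame of bed between -0.219 and -0.017 m and linear speed of each of block1, block2, block3, block4, block5, master below 0.03 m/s and y of block2 in the frame of bed between -0.008 and 0.008 m and z of block2 in the frame of bed between 0.012 and 0.021 m and x of block2 in the frame of bed between -0.219 and -0.017 m and y of block3 in the frame of bed between -0.008 and 0.008 m and z of block3 in the frame of bed between 0.012 and 0.021 m and x of block3 in the frame of bed between -0.219 and -0.017 m and y of block4 in the frame of bed between -0.008 and 0.008 m and z of block4 in the frame of bed between 0.012 and 0.021 m and x of block4 in the frame of bed between -0.219 and -0.017 m and y of block5 in the frame of bed between -0.008 and 0.008 m and z of block5 in the frame of bed between 0.012 and 0.021 m and x of block5 in the frame of bed between -0.219 and -0.017 m and (x of block1 in the frame of bed between -0.029 and -0.017 m or x of block2 in the frame of bed between -0.029 and -0.017 m or x of block3 in the frame of bed between -0.029 and -0.017 m or x of block4 in the frame of bed between -0.029 and -0.017 m or x of block5 in the frame of bed between -0.029 and -0.017 m) and (x of each of block1, block2, block3, block4, block5 in the frame of bed above -0.086 m or (x of block1 in the frame of bed between -0.077 and -0.063 m or x of block2 in the frame of bed between -0.077 and -0.063 m or x of block3 in the frame of bed between -0.077 and -0.063 m or x of block4 in the frame of bed between -0.077 and -0.063 m or x of block5 in the frame of bed between -0.077 and -0.063 m)) and (x of each of block1, block2, block3, block4, block5 in the frame of bed above -0.132 m or (x of block1 in the frame of bed between -0.125 and -0.109 m or x of block2 in the frame of bed between -0.125 and -0.109 m or x of block3 in the frame of bed between -0.125 and -0.109 m or x of block4 in the frame of bed between -0.125 and -0.109 m or x of block5 in the frame of bed between -0.125 and -0.109 m)) and (x of each of block1, block2, block3, block4, block5 in the frame of bed above -0.178 m or (x of block1 in the frame of bed between -0.173 and -0.155 m or x of block2 in the frame of bed between -0.173 and -0.155 m or x of block3 in the frame of bed between -0.173 and -0.155 m or x of block4 in the frame of bed between -0.173 and -0.155 m or x of block5 in the frame of bed between -0.173 and -0.155 m)) and x of master in the frame of cradle between -0.01 and 0.01 m and y of master in the frame of cradle between -0.009 and 0.009 m and z of master in the frame of cradle between 0.017 and 0.026 m and angle between the x axis of master and the x axis of cradle, either way round below 0.25 rad and value of joint shutter below 0.004 m); the robot touches nothing.
It fails at once if the reject block is moved by more than 40 mm (distance of reject from where it was at the start of the episode above 0.04 m).
It fails at once if a bystander is moved by more than 40 mm (distance of any of jar, spray, driver, spanner, ball_gauge, case from where it was at the start of the episode above 0.04 m).
It fails at once if a standing bystander is tipped over (angle between any of jar, spray, ball_gauge's own z axis and vertical above 0.6 rad).
Of block1, block2, block3, block4, block5 only 3 to 5 are there at a start; the rules pass over those that are not, and their reading is None.
At some moment in a run one of block1, block2, block3, block4, block5 may be knocked a few centimetres aside while the robot is not near it.
Once in a run the grip may slacken for a moment while it holds something.
It also fails if it takes over 210 s, if anything falls off the work surface, if the arm or the gripper's body presses on something with over 40 N, if the wrist force passes 120 N, or if a joint passes its speed limit or range.

### The arm

A 7-joint arm with a two-finger parallel gripper is mounted at the origin on the work surface. World frame = base frame: x ahead of the robot, y to its left, z up, the work surface at z = 0. Lengths are in m, angles in rad, forces in N, time in s.
With the tool pointing down it reaches from about 0.4 to 0.875 m from the base axis. Payload 19.3 kg.
Tool frame: the origin (TCP) lies between the finger pads; the fingertips stand 8 mm ahead of it and the grasp point (between the pads) lies 11 mm behind it; z points along the fingers, y is the direction in which the jaws open and shut (so a half turn about z gives the same grasp; the last joint's range is limited). The gripper opens to 85 mm and grips with 20 to 120 N. Pads are 22 mm wide; open, the fingers measure 114 mm over their backs; the gripper's body (76 mm by 85 mm) begins 54 mm behind the grasp point. The pads swing forward as they close: fully open they stand 13 mm farther back than shut.
Start: joints at [-1.292, 0.521, -0.036, 1.599, 0.021, 1.021, -0.113], TCP at [0.214, 0.587, 0.239] pointing down, gripper open.
Joint ranges: [-2.91, 2.91], [-0.3, 2.13], [-1.5, 1.42], [0.17, 2.43], [-1.26, 4.41], [0.16, 1.93], [-2.52, 2.52]. Speed limits (rad/s): [1.89, 1.89, 2.39, 2.39, 3.01, 3.01, 3.01].

### API

Orientations are given as a unit quaternion [w, x, y, z].
In Python, from cell import get_obs, get_image, camera_params, ticket gives the robot as it stands. The module is installed in compiled form; this text tells all that it offers.
- The arm moves only by the tool apply_moves, never from a script. Its argument "moves" is a list that holds one entry, the list of rows, each a list of 5 numbers: the finger opening in cm, from 0 to 8.54, then the shift along the tool's x, y, z in cm, then the turn about the tool's z in rad. A call has 1 to 20 rows; each row shifts and turns the pose as measured when the row begins, along the tool's axes as they then stand; what a row does not reach is not made up. A row lasts 1/8 s, in which the tool goes at most 62.5 mm and 10.7 degrees, less where a joint would pass 70% of its speed; a pose out of reach is approached as far as the arm can. A call is refused whole if a number of a shift passes 6.25 or a number of a turn 0.188, either way. A call with a gripper value outside its range is refused whole. The fingers move at their own pace and stop on an object; "squeeze" is the grip in N (left out, the last holds). Time passes only in rows, so rows that do not move let the fingers close. It gives the time, the measured TCP pose, the force and the opening at its end, in the units of the state.
- get_obs(): the state, without advancing time (a new reading comes with each control period).
- get_image(name): name is "scene" or "top" or "wrist"; returns (picture, depth): 420x560x3 uint8, red, green, blue; 420x560 float32, m along the optical axis (not along the pixel's ray), 0 where there is no reading.
- camera_params(name): a dict with "fx", "fy", "cx", "cy" (pixels), "k1" (the pictures are not rectified: a ray, as slopes to the right and down, at radius r is drawn at 1 + k1 r^2 times it, then the intrinsics apply), "T" (4x4, takes a point from camera to world coordinates); the wrist camera has in their place "tool_from_camera" (4x4, takes a point from camera to tool coordinates, whose origin is the TCP and whose axes are the flange's). Camera axes: x right, y up, looking along -z (the intrinsics and any distortion apply to the point x, -y, -z); pixel columns grow to the right and rows downward; lengths in m; the calibration is good to about 2 mm. A picture is of the moment at which its call begins: read the wrist's pose just before it. camera_params takes no time and is no camera call.
- ticket.hand_in(): hands the job in, once; it reports no verdict.
The state is a dict: "time_s": time; "joint_pos": joint angles; "qvel": joint speeds; "effort": joint torques, N m; "tcp_pos": TCP position; "ee_rot": TCP orientation; "force": force on the tool from outside, world axes, zero at the start; "torque": the same for the moment, N m; "grip_width": opening from 0.0 (shut) to 1.0 (fully open).
Only numpy, scipy, OpenCV 4.12 (cv2) and the standard library are available. Lean on these libraries where they do the work, as an engineer would, in place of code of your own. Each camera call takes 0.05 s, during which the arm holds its last target.

## Working session

There is one attempt and no reset: what is moved stays moved. The work goes in short steps, Python scripts to look and compute and a tool call to move; the robot and the scene stay as the last step left them, time stands still between calls to the robot, and variables do not carry over. Pictures are saved under pics/ and viewed, and the job is handed in when it is done.

Besides the shell and the picture viewer there is one more tool, called after "Request:" by a JSON object that holds its "op" and its "data", one argument or row to a line. apply_moves: Moves the arm, as the interface text tells. Its arguments: {"type":"object","properties":{"moves":{"type":"array","items":{"type":"array","items":{"type":"array","items":{"type":"number"}}}},"squeeze":{"type":"number"}},"required":["moves"]}

```bash
ls; mkdir -p pics; python3 - <<'E'
from cell import *
import cv2,numpy as np
print(get_obs())
for n in ["scene","top","wrist"]:
    im,d=get_image(n); cv2.imwrite(f"pics/a_{n}.png",im[:,:,::-1]); np.savez(f"a_{n}.npz",im=im,d=d)
    print(n,camera_params(n))
E
```

```text
pics
{'time_s': 0.0, 'joint_pos': array([-1.2922266 ,  0.52204985, -0.03633617,  1.60001253,  0.02119519,
        1.02110734, -0.11280257]), 'qvel': array([ 0.00083248,  0.00025365, -0.00063007, -0.00014447, -0.00067316,
        0.00090882,  0.00103563]), 'effort': array([ 1.30845503e-03, -9.27085948e+01,  1.98079102e+00, -3.69954371e+01,
        1.79476943e-02,  7.77966343e-03, -1.56522356e-05]), 'tcp_pos': array([0.21350172, 0.58704135, 0.23870168]), 'ee_rot': array([-6.51087953e-05,  1.73505963e-01,  9.84832638e-01, -5.92558316e-04]), 'force': array([-0.78123345, -0.01631958,  0.24890935]), 'torque': array([-0.01487698, -0.00268271, -0.02143321]), 'grip_width': 0.9973258091181136}
scene {'fx': 416.86429136062435, 'fy': 416.86429136062435, 'cx': 277.5590553855695, 'cy': 222.74375313048074, 'k1': -0.12733315151564667, 'T': array([[-3.54337283e-02, -7.66768042e-01,  6.40945568e-01,
         1.28744450e+00],
       [ 9.99371879e-01, -2.75365553e-02,  2.23066072e-02,
         2.88634751e-03],
       [ 5.45439518e-04,  6.41333383e-01,  7.67262142e-01,
         1.02899163e+00],
       [ 
[... 358 characters left out ...]
2,
        -2.55780135e-02],
       [ 1.31106997e-05,  2.23311442e-01,  9.74747147e-01,
         1.34218844e+00],
       [ 0.00000000e+00,  0.00000000e+00,  0.00000000e+00,
         1.00000000e+00]])}
wrist {'fx': 318.0170550888156, 'fy': 318.0170550888156, 'cx': 282.54348294921635, 'cy': 211.62581995674438, 'k1': -0.004691730846107416, 'tool_from_camera': array([[ 5.65308421e-05,  9.52154176e-01,  3.05618099e-01,
         7.98378798e-02],
       [ 9.99999614e-01, -3.21766373e-04,  8.17492078e-04,
        -4.65221924e-04],
       [ 8.76716123e-04,  3.05617935e-01, -9.52153826e-01,
        -1.34876863e-01],
       [ 0.00000000e+00,  0.00000000e+00,  0.00000000e+00,
         1.00000000e+00]])}
```

View pics/a_scene.png

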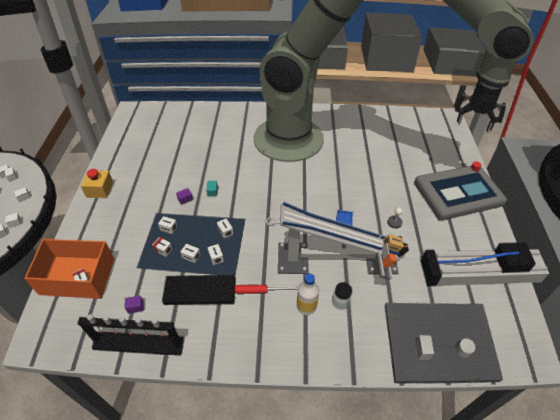

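View pics/a_top.png

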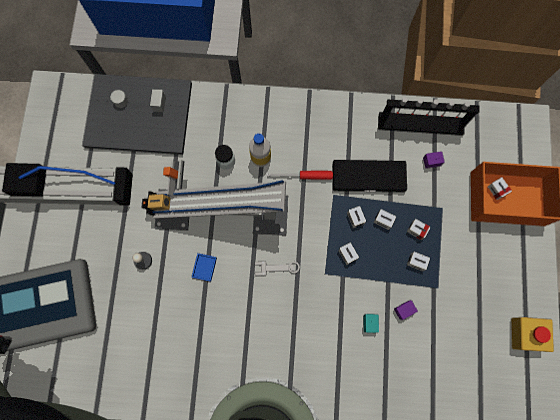

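View pics/a_wrist.png

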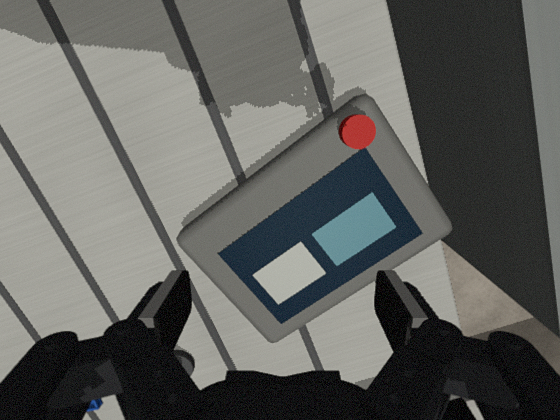

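```bash
cat > h.py <<'E'
import numpy as np,cv2
from cell import *
def Tcam(n,o=None):
    p=camera_params(n)
    if n!="wrist": return p,p["T"]
    o=o or get_obs()
    w,x,y,z=o["ee_rot"]
    from scipy.spatial.transform import Rotation as R
    M=np.eye(4); M[:3,:3]=R.from_quat([x,y,z,w]).as_matrix(); M[:3,3]=o["tcp_pos"]
    return p,M@p["tool_from_camera"]
def ray(p,u,v):
    a=np.array([(u-p["cx"])/p["fx"],(v-p["cy"])/p["fy"]]); s=a.copy()
    for _ in range(10): s=a/(1+p["k1"]*(s@s))
    return np.array([s[0],-s[1],-1.])
def pw(n,u,v,d,T=None):
    p=camera_params(n)
    if T is None: p,T=Tcam(n)
    return T[:3,:3]@(ray(p,u,v)*d)+T[:3,3]
def onz(n,u,v,z,T=None):
    p=camera_params(n)
    if T is None: p,T=Tcam(n)
    r=T[:3,:3]@ray(p,u,v); return T[:3,3]+r*(z-T[2,3])/r[2]
def proj(n,P,T=None):
    p=camera_params(n)
    if T is None: p,T=Tcam(n)
    c=np.linalg.inv(T)@np.append(P,1); s=np.array([c[0]/-c[2],-c[1]/-c[2]])
    s=s*(1+p["k1"]*(s@s)); return np.array([s[0]*p["fx"]+p["cx"],s[1]*p["fy"]+p["cy"]])
def cloud(n,d,T=None):
    p=camera_params(n)
    if T is None: p,T=Tcam(n)
    v,u=np.mgrid[:420,:560]; q=np.stack([(u-p["cx"])/p["fx"],(v-p["cy"])/p["fy"]],-1); s=q.copy()
    for _ in range(8): s=q/(1+p["k1"]*(s**2).sum(-1,keepdims=True))
    c=np.stack([s[...,0],-s[...,1],-np.ones(s.shape[:2])],-1)*d[...,None]
    return c@T[:3,:3].T+T[:3,3]
E
python3 - <<'E'
from h import *
im=np.load("a_top.npz")["im"];d=np.load("a_top.npz")["d"]
c=im[180:300,310:450]; cv2.imwrite("pics/crop1.png",cv2.resize(c,None,fx=5.5,fy=4.9,interpolation=3)[:,:,::-1])
c=im[130:290,130:310]; cv2.imwrite("pics/crop2.png",cv2.resize(c,None,fx=4.4,fy=3.7,interpolation=3)[:,:,::-1])
W=cloud("top",d)
for u,v in [(357,217),(386,219),(348,253),(420,262),(420,229),(204,267),(158,203),(170,172),(180,203),(270,196),(283,195),(224,155),(260,150),(141,260),(370,175),(300,110)]:
    print(u,v,W[v,u].round(3))
E
```

```text
357 217 [ 0.569 -0.206  0.037]
386 219 [ 0.571 -0.284  0.031]
348 253 [ 0.472 -0.186  0.037]
420 262 [ 0.461 -0.372  0.041]
420 229 [ 0.55  -0.373  0.033]
204 267 [0.412 0.189 0.001]
158 203 [0.553 0.306 0.103]
170 172 [0.631 0.281 0.121]
180 203 [0.561 0.254 0.088]
270 196 [0.569 0.022 0.189]
283 195 [ 0.569 -0.009  0.206]
224 155 [0.705 0.157 0.069]
260 150 [0.71  0.06  0.112]
141 260 [0.411 0.341 0.062]
370 175 [ 0.692 -0.238  0.024]
300 110 [ 0.877 -0.036  0.005]
```

View pics/crop1.png

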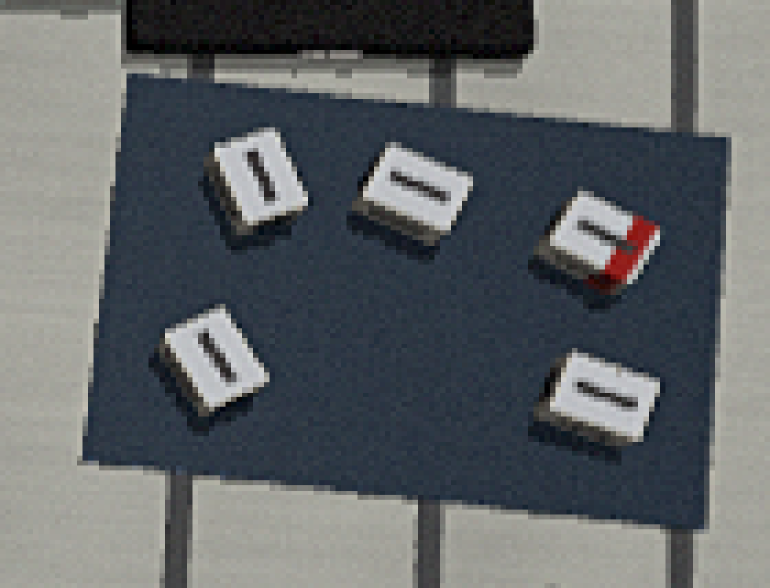

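View pics/crop2.png

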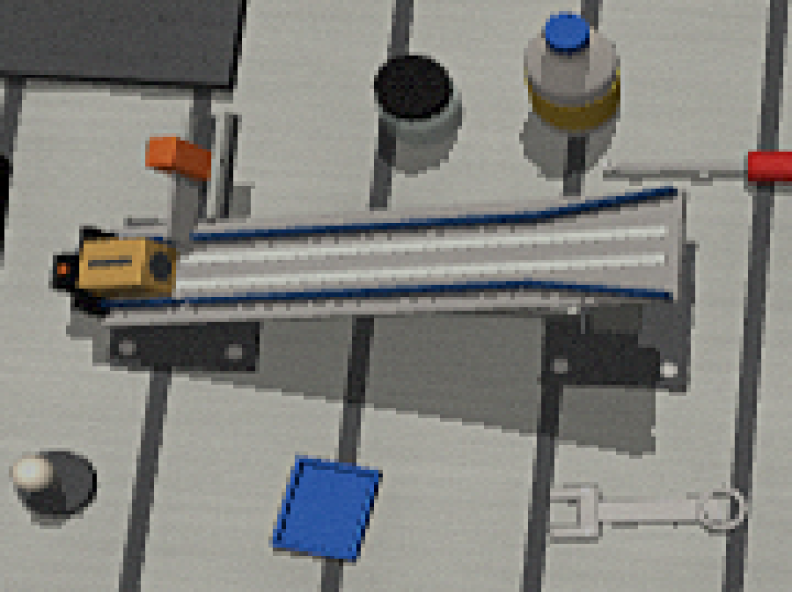

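```bash
cat > fit1.py <<'E'
from h import *
im=np.load("a_top.npz")["im"];d=np.load("a_top.npz")["d"]
W=cloud("top",d)
hsv=cv2.cvtColor(im,cv2.COLOR_RGB2HSV)
blue=cv2.inRange(hsv,(105,120,40),(125,255,255))
# guides: fixed heading from blue pixels in parallel part, top of guides ~10mm above bed
ys,xs=np.where(blue[130:240,130:300]>0); ys+=130; xs+=130
m=(xs<245)&(xs>172)
P=[]
yc=np.polyval(np.polyfit(xs[m],ys[m],1),xs)
for s in (1,-1):
    k=m&((ys-yc)*s>0)&(abs(ys-yc)>2)
    q=np.array([W[y,x] for y,x in zip(ys[k],xs[k])]); 
    # robust line x = a*y+b
    for _ in range(4):
        c=np.polyfit(q[:,1],q[:,0],1); r=q[:,0]-np.polyval(c,q[:,1]); q=q[abs(r)<2.5*r.std()+1e-4]
    cz=np.polyfit(q[:,1],q[:,2],1)
    print("guide",s,len(q),c,cz,r.std(),np.degrees(np.arctan(cz[0])))
    P.append((c,cz))
cm=np.mean([p[0] for p in P],0); czm=np.mean([p[1] for p in P],0)
print("centre line x=",cm,"guide top z=",czm)
# bed surface points
yy,xx=np.mgrid[:420,:560]
X=W[...,0]-np.polyval(cm,W[...,1])
k=(abs(X)<0.015)&(W[...,1]<0.22)&(W[...,1]>0.0)&(d>0)&(W[...,2]>.05)
q=W[k]; c=np.polyfit(q[:,1],q[:,2],1); 
for _ in range(4):
    r=q[:,2]-np.polyval(c,q[:,1]); q=q[abs(r)<2*r.std()+1e-3]; c=np.polyfit(q[:,1],q[:,2],1)
print("bed",len(q),c,np.degrees(np.arctan(c[0])),r.std(),"y at z=.055",(0.055-c[1])/c[0], "fixed slope:", np.mean(q[:,1]+(q[:,2]-.055)/np.tan(np.radians(24))*1))
def comp(mask,name,zt):
    ys,xs=np.where(mask>0)
    (cx,cy),(w,h),a=cv2.minAreaRect(np.stack([xs,ys],1).astype(np.float32))
    print(name,len(xs),cx.__round__(1),cy.__round__(1),w,h,a)
    pts=np.array([onz("top",x,y,zt)[:2] for x,y in zip(xs,ys)])
    rc=cv2.minAreaRect((pts*1000).astype(np.float32)); print("   mm rect",rc, "mean",pts.mean(0)*1000)
roi=np.zeros_like(blue); roi[250:285,185:225]=1
comp(blue*roi,"cradle",0.012)
for (u,v) in [(357,217),(386,219),(348,253),(420,262),(420,229)]:
    roi=np.zeros_like(blue); roi[v-14:v+15,u-15:u+16]=1
    k=((im.min(2)>140)|((im[...,0]>130)&(im[...,1]<60)))*roi
    comp(cv2.morphologyEx(k.astype(np.uint8),cv2.MORPH_CLOSE,np.ones((3,3))),"block",0.036)
gold=cv2.inRange(hsv,(15,100,60),(30,255,255)); roi=np.zeros_like(blue); roi[185:220,130:180]=1
comp(gold*roi,"gold",0.095)
org=cv2.inRange(hsv,(3,150,100),(14,255,255)); roi=np.zeros_like(blue); roi[160:185,150:190]=1
comp(org*roi,"orange",0.115)
E
python3 fit1.py
```

```text
guide 1 112 [-0.02286028  0.54473259] [-0.44656871  0.21082392] 0.0012326832662889944 -24.06404411449879
guide -1 115 [-0.0227532  0.5897566] [-0.44061114  0.21017399] 0.0013696940951233591 -23.77882425419684
centre line x= [-0.02280674  0.56724459] guide top z= [-0.44358993  0.21049896]
bed 1010 [-0.44401264  0.20020983] -23.941825961101884 0.0021607582368911374 y at z=.055 0.3270398671360847 fixed slope: 0.3264367860715662
cradle 491 203.8 266.7 19.887920379638672 25.708772659301758 14.03624439239502
   mm rect ((411.4892883300781, 187.76666259765625), (52.73799133300781, 67.34876251220703), 82.24140167236328) mean [410.90849086 188.19311821]
block 209 356.9 215.3 17.76923179626465 12.153847694396973 67.38013458251953
   mm rect ((574.0068969726562, -205.5634002685547), (46.43762969970703, 32.66188049316406), 24.483793258666992) mean [ 573.55071593 -205.7333898 ]
block 202 385.6 217.8 16.994115829467773 11.627553939819336 26.56505012512207
   mm rect ((572.878662109375, -281.5196533203125), (44.42030334472656, 31.97260856628418), 66.45048522949219) mean [ 572.429571   -281.33750708
[... 334 characters left out ...]
375, -372.1542053222656), (44.25638198852539, 33.046104431152344), 72.52579498291016) mean [ 466.17211434 -372.38302634]
block 198 419.6 228.0 17.275577545166016 11.948939323425293 30.256441116333008Traceback (most recent call last):
  File "fit1.py", line 41, in <module>
    comp(cv2.morphologyEx(k.astype(np.uint8),cv2.MORPH_CLOSE,np.ones((3,3))),"block",0.036)
    ~~~~^^^^^^^^^^^^^^^^^^^^^^^^^^^^^^^^^^^^^^^^^^^^^^^^^^^^^^^^^^^^^^^^^^^^^^^^^^^^^^^^^^^
  File "fit1.py", line 34, in comp
    pts=np.array([onz("top",x,y,zt)[:2] for x,y in zip(xs,ys)])
                  ~~~^^^^^^^^^^^^^^
  File "h.py", line 20, in onz
    p=camera_params(n)
ValueError: time passes only in moves, steps and waits
```

```bash
python3 - <<'E'
s=open('h.py').read()
s=s.replace("def Tcam","_c={}\n_cp=camera_params\ndef camera_params(n):\n    if n not in _c: _c[n]=_cp(n)\n    return _c[n]\ndef Tcam",1)
open('h.py','w').write(s)
E
python3 fit1.py | tail -7
```

```text
mm rect ((466.34466552734375, -372.1542053222656), (44.25638198852539, 33.046104431152344), 72.52579498291016) mean [ 466.17211434 -372.38302634]
block 198 419.6 228.0 17.275577545166016 11.948939323425293 30.256441116333008
   mm rect ((551.8265991210938, -371.6848449707031), (44.493995666503906, 32.77962875366211), 62.447547912597656) mean [ 552.23893819 -371.10570444]
gold 250 158.5 201.1 21.890817642211914 14.925558090209961 5.710593223571777
   mm rect ((559.7723999023438, 307.18072509765625), (39.21055221557617, 55.821197509765625), 1.3768681287765503) mean [559.45510099 308.93886475]
orange 112 170.6 171.6 15.037208557128906 8.246211051940918 14.03624439239502
   mm rect ((634.3501586914062, 280.6965026855469), (39.102882385253906, 21.57171630859375), 79.72543334960938) mean [634.096654   281.83737112]
```

```bash
cat > plan.py <<'E'
import sys,numpy as np
from cell import get_obs
from scipy.spatial.transform import Rotation as R
# usage: plan.py open_cm x,y,z,psi_deg [open,x,y,z,psi ...]
def axes(o):
    w,x,y,z=o["ee_rot"]; M=R.from_quat([x,y,z,w]).as_matrix(); return M
def st(o):
    M=axes(o); return o["tcp_pos"],np.degrees(np.arctan2(M[1,1],M[0,1])),M
def plan(wps,step=5.5,pr=True):
    o=get_obs(); p,psi,M=st(o); p=p.copy()
    print("t %.1f p %s psi %.1f grip %.2f F %s tilt z %s"%(o["time_s"],p.round(4),psi,o["grip_width"]*8.54,o["force"].round(1),M[:,2].round(3)))
    rows=[]
    for g,x,y,z,ps in wps:
        t=np.array([x,y,z]); dps=(ps-psi+180)%360-180; d=t-p
        n=int(max(np.ceil(np.linalg.norm(d)*100/step),np.ceil(abs(dps)/9.5),1))
        for i in range(n):
            a=np.radians(psi+dps*i/n); s=d/n*100
            tx=-np.sin(a)*s[0]+np.cos(a)*s[1]; ty=np.cos(a)*s[0]+np.sin(a)*s[1]
            rows.append([g,round(tx,2),round(ty,2),round(-s[2],2),round(-np.radians(dps)/n,3)])
        p=t;psi=psi+dps
    print(len(rows),str(rows).replace(" ",""))
if __name__=="__main__":
    plan([tuple(map(float,a.split(","))) for a in sys.argv[1:]])
E
python3 plan.py 8.54,0.575,0.29,0.24,1.3
```

```text
t 0.1 p [0.2136 0.5871 0.2389] psi 70.0 grip 8.57 F [ 0.6 -0.2 -0.4] tilt z [-0.    -0.001 -1.   ]
9 [[8.54,np.float64(-4.9),np.float64(-1.73),np.float64(-0.01),np.float64(0.133)],[8.54,np.float64(-5.09),np.float64(-1.06),np.float64(-0.01),np.float64(0.133)],[8.54,np.float64(-5.19),np.float64(-0.38),np.float64(-0.01),np.float64(0.133)],[8.54,np.float64(-5.19),np.float64(0.31),np.float64(-0.01),np.float64(0.133)],[8.54,np.float64(-5.1),np.float64(1.0),np.float64(-0.01),np.float64(0.133)],[8.54,np.float64(-4.92),np.float64(1.67),np.float64(-0.01),np.float64(0.133)],[8.54,np.float64(-4.66),np.float64(2.31),np.float64(-0.01),np.float64(0.133)],[8.54,np.float64(-4.31),np.float64(2.91),np.float64(-0.01),np.float64(0.133)],[8.54,np.float64(-3.89),np.float64(3.45),np.float64(-0.01),np.float64(0.133)]]
```

Request:
{"op": "apply_moves", "data": {
  "moves": [
    [[6, -4.9, -1.7, 0, 0.133], [6, -5.1, -1.1, 0, 0.133], [6, -5.2, -0.4, 0, 0.133], [6, -5.2, 0.3, 0, 0.133], [6, -5.1, 1.0, 0, 0.133], [6, -4.9, 1.7, 0, 0.133], [6, -4.7, 2.3, 0, 0.133], [6, -4.3, 2.9, 0, 0.133], [6, -3.9, 3.5, 0, 0.133], [6, 0, 0, 0, 0]]
  ]
}}

```text
time_s: 1.4
tcp_pos: [0.581, 0.2743, 0.2366]
ee_rot: [0.0, 0.711, 0.703, -0.002]
force: [-0.7, 0.4, -0.7]
grip_width: 0.704
```

```bash
sed -i 's/round(tx,2)/float(round(tx,2))/;s/round(ty,2)/float(round(ty,2))/;s/round(-s\[2\],2)/float(round(-s[2],2))/;s/round(-np.radians(dps)\/n,3)/float(round(-np.radians(dps)\/n,3))/' plan.py
cat > snap.py <<'E'
import sys
from h import *
n,tag=sys.argv[1],sys.argv[2]
o=get_obs(); im,d=get_image(n); p,T=Tcam(n,o)
np.savez(f"{tag}.npz",im=im,d=d,T=T); cv2.imwrite(f"pics/{tag}.png",im[:,:,::-1])
import plan; plan.plan([])
E
python3 snap.py wrist w1
```

```text
t 1.4 p [0.5795 0.2765 0.2365] psi -0.5 grip 5.99 F [-0.2  0.5  0. ] tilt z [-0.003 -0.002 -1.   ]
0 []
```

View pics/w1.png

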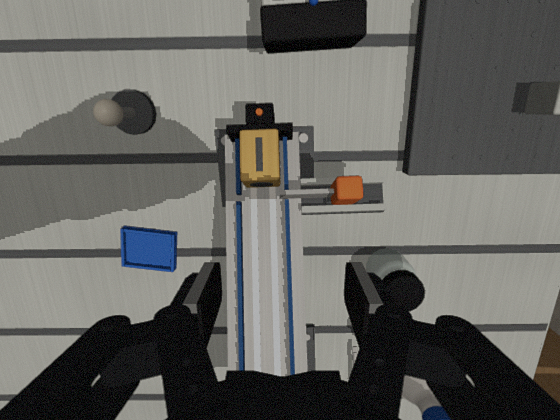

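```bash
cat > fit2.py <<'E'
from h import *
z=np.load("w1.npz"); im,d,T=z["im"],z["d"],z["T"]
W=cloud("wrist",d,T); hsv=cv2.cvtColor(im,cv2.COLOR_RGB2HSV)
def show(mask,name):
    n,l,s,c=cv2.connectedComponentsWithStats(mask); i=1+np.argmax(s[1:,4]); m=l==i
    q=W[m]; zz=q[:,2]; print(name,s[i],"z pct",np.percentile(zz,[5,50,95]).round(3),"xy",q.mean(0).round(4),
      "x",np.percentile(q[:,0],[1,99]).round(4),"y",np.percentile(q[:,1],[1,99]).round(4)); return m
gold=cv2.inRange(hsv,(12,90,60),(32,255,255)); gold[:120]=0
m=show(gold,"gold")
org=cv2.inRange(hsv,(3,170,80),(12,255,255)); org[:,:320]=0
mo=show(org,"orange")
k=mo&(W[...,2]>0); q=W[mo]
print("orange depth-z hist",np.histogram(q[:,2],8)[0],np.histogram(q[:,2],8)[1].round(3))
blue=cv2.inRange(hsv,(105,120,40),(125,255,255)); b=blue.copy(); b[:,190:]=0
mb=show(b,"cradle")
ys,xs=np.where(mb); pts=np.array([onz("wrist",x,y,.012,T)[:2] for x,y in zip(xs,ys)])*1000
print(cv2.minAreaRect(pts.astype(np.float32)))
# guides
g=blue.copy(); g[:,:225]=0; g[:,310:]=0; g[:185]=0; g[375:]=0
ys,xs=np.where(g>0); q=W[ys,xs]; 
for s in (0,1):
    k=(xs>266) if s else (xs<266); qq=q[k]; c=np.polyfit(qq[:,1],qq[:,0],1); cz=np.polyfit(qq[:,1],qq[:,2],1); r=qq[:,0]-np.polyval(c,qq[:,1]); print("guide",s,c,cz,r.std(), "x at .3",np.polyval(c,.3))
# bed surface
k=(W[...,0]>.55)&(W[...,0]<.575)&(W[...,1]<.25)&(W[...,1]>.17)&(d>0)&(W[...,2]>.06)
q=W[k]; c=np.polyfit(q[:,1],q[:,2],1); print("bed",len(q),c,"y@.055",(.055-c[1])/c[0],"z@.2",np.polyval(c,.2),np.polyval(c,.2)-(.327-.2)*np.tan(np.radians(24))-.055)
# gold top plane
q=W[m]; 
A=np.c_[q[:,:2],np.ones(len(q))]; print("gold plane",np.linalg.lstsq(A,q[:,2],rcond=None)[0])
for n,uv in {"gold TL":(242,131),"TR":(279,131),"BLtop":(241,170),"BRtop":(280,170),"BLbot":(246,187),"BRbot":(279,186)}.items(): print(n,W[uv[1],uv[0]].round(4))
E
python3 fit2.py; python3 - <<'E'
import cv2
im=cv2.imread("pics/w1.png"); cv2.imwrite("pics/w1c.png",cv2.resize(im[100:220,215:395],None,fx=4.4,fy=4.4,interpolation=2))
E
```

```text
gold [ 240  129   40   59 1924] z pct [0.087 0.096 0.104] xy [0.5596 0.3139 0.0966] x [0.5428 0.5763] y [0.2862 0.3361]
orange [331 176  32  28 566] z pct [0.102 0.117 0.121] xy [0.633  0.2888 0.1161] x [0.6233 0.6442] y [0.2708 0.2996]
orange depth-z hist [565   0   0   0   0   0   0   1] [0.09  0.125 0.16  0.195 0.231 0.266 0.301 0.336 0.371]
cradle [ 121  226   56   46 2215] z pct [0.003 0.005 0.013] xy [0.4098 0.1881 0.0078] x [0.3773 0.4447] y [0.1607 0.2163]
((411.7545471191406, 189.37225341796875), (55.156280517578125, 68.22029113769531), 81.96630859375)
guide 0 [-0.0100705   0.54179459] [-0.34576519  0.19057112] 0.002884053309305328 x at .3 0.5387734447984384
guide 1 [-0.02325394  0.5887945 ] [-0.29083226  0.18128463] 0.0008879633564330758 x at .3 0.5818183137832142
bed 2512 [-0.44612831  0.19979241] y@.055 0.32455329759076135 z@.2 0.1105667517202093 -0.0009772913139748027
gold plane [ 0.1840235  -0.10482732  0.02656213]
gold TL [0.5446 0.3347 0.0876]
TR [0.5765 0.3337 0.078 ]
BLtop [0.5807 0.3531 0.3712]
BRtop [0.5768 0.2963 0.0665]
BLbot [0.5439 0.2815 0.0733]
BRbot [0.5757 0.2823 0.0743]
```

View pics/w1c.png

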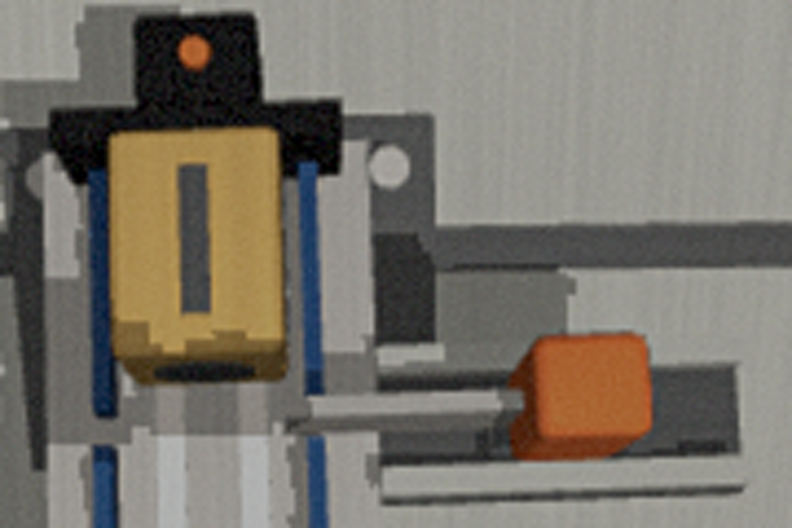

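```bash
python3 plan.py 5.2,0.56,0.31,0.14,1.3
```

```text
t 1.4 p [0.5795 0.2765 0.2365] psi -0.5 grip 5.99 F [-0.2  0.5  0. ] tilt z [-0.003 -0.002 -1.   ]
2 [[5.2,1.67,-0.99,4.82,-0.015],[5.2,1.68,-0.96,4.82,-0.015]]
```

Request:
{"op": "apply_moves", "data": {
  "moves": [
    [[5.2, 1.7, -1.0, 4.8, -0.015], [5.2, 1.7, -1.0, 4.8, -0.015], [5.2, 0, 0, 0, 0]]
  ]
}}

```text
time_s: 1.82
tcp_pos: [0.5568, 0.314, 0.1387]
ee_rot: [-0.001, 0.697, 0.717, -0.001]
force: [-0.0, -0.1, 0.7]
grip_width: 0.604
```

```bash
python3 snap.py wrist w2; python3 plan.py 5.2,0.56,0.31,0.088,1.3
```

```text
t 1.9 p [0.5586 0.3134 0.1409] psi 1.5 grip 5.19 F [-0.6  0.3  0.4] tilt z [-0.001  0.001 -1.   ]
0 []
t 1.9 p [0.5586 0.3134 0.1409] psi 1.5 grip 5.19 F [-0.6  0.3  0.4] tilt z [-0.001  0.001 -1.   ]
1 [[5.2,-0.34,0.13,5.29,0.004]]
```

View pics/w2.png

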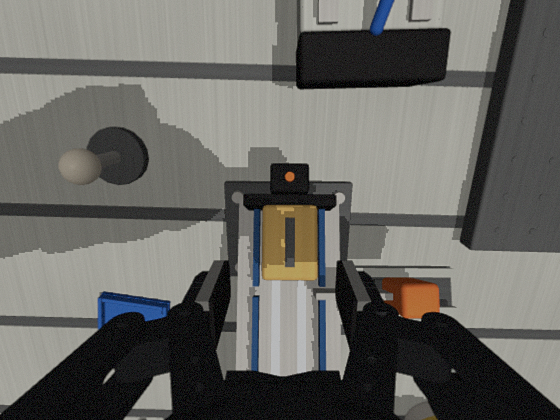

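Request:
{"op": "apply_moves", "data": {
  "moves": [
    [[5.2, -0.2, 0.25, 2.6, 0], [5.2, -0.1, 0, 1.5, 0], [5.2, 0, 0, 1.1, 0], [5.2, 0, 0, 0, 0]]
  ],
  "squeeze": 40
}}

```text
time_s: 2.38
tcp_pos: [0.5647, 0.3109, 0.0943]
ee_rot: [0.0, 0.698, 0.716, 0.004]
force: [-0.8, -0.3, -0.3]
grip_width: 0.61
```

```bash
python3 snap.py wrist w3
```

```text
t 2.4 p [0.5651 0.311  0.0948] psi 1.5 grip 5.18 F [-0.2 -0.   0.7] tilt z [ 0.007  0.006 -1.   ]
0 []
```

View pics/w3.png

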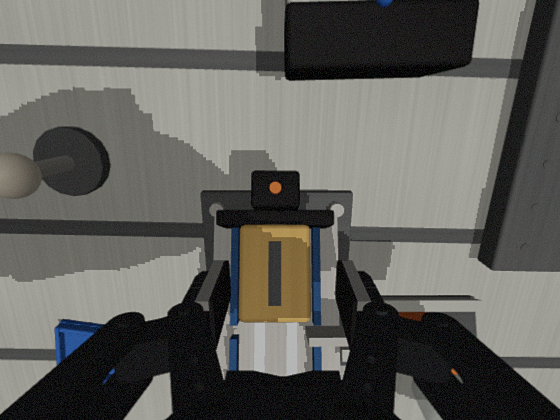

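Request:
{"op": "apply_moves", "data": {
  "moves": [
    [[5.2, 0, -0.4, 0.3, 0], [5.2, 0, 0, 0.3, 0], [5.2, 0, 0, 0, 0]]
  ]
}}

```text
time_s: 2.8
tcp_pos: [0.5613, 0.3113, 0.0898]
ee_rot: [0.001, 0.698, 0.716, 0.005]
force: [1.0, 0.6, -0.0]
grip_width: 0.61
```

```bash
python3 snap.py wrist w4
```

```text
t 2.9 p [0.5614 0.3114 0.0899] psi 1.5 grip 5.19 F [-0.8 -0.2  0.2] tilt z [ 0.009  0.007 -1.   ]
0 []
```

View pics/w4.png

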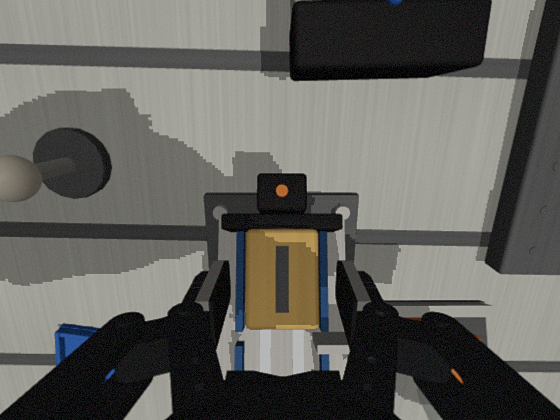

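Centred on the master (column 283). Closing.

Request:
{"op": "apply_moves", "data": {
  "moves": [
    [[3.0, 0, 0, 0, 0], [3.0, 0, 0, 0, 0], [3.0, 0, 0, 0, 0], [3.0, 0, 0, 0, 0], [3.0, 0, 0, 0, 0], [3.0, 0, 0, 0, 0]]
  ],
  "squeeze": 60
}}

```text
time_s: 3.6
tcp_pos: [0.5616, 0.3114, 0.0903]
ee_rot: [0.001, 0.698, 0.716, 0.006]
force: [-0.3, 0.2, 2.1]
grip_width: 0.38
```

Request:
{"op": "apply_moves", "data": {
  "moves": [
    [[3.0, -0.2, 0, -1.5, 0], [3.0, 0, 0, -4, 0], [3.0, 0, 0, -4, 0], [3.0, 0, 0, 0, 0]]
  ]
}}

```text
time_s: 4.1
tcp_pos: [0.5607, 0.3079, 0.1903]
ee_rot: [0.001, 0.698, 0.716, 0.006]
force: [-0.2, -0.0, -1.6]
grip_width: 0.382
```

```bash
python3 snap.py wrist w5
```

```text
t 4.2 p [0.56   0.3077 0.1886] psi 1.5 grip 3.26 F [ 0.3  0.  -1.1] tilt z [ 0.007  0.006 -1.   ]
0 []
```

View pics/w5.png

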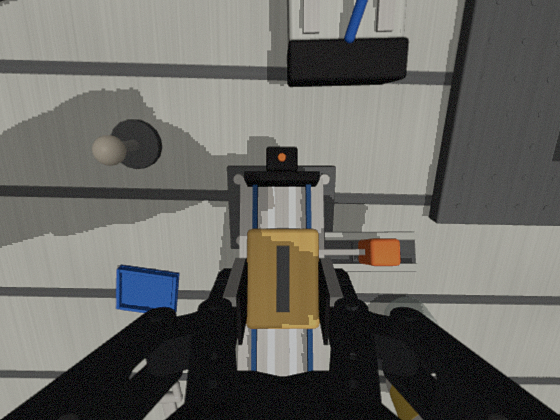

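```bash
python3 plan.py 3,0.408,0.189,0.19,82
```

```text
t 4.2 p [0.56   0.3077 0.1886] psi 1.5 grip 3.26 F [ 0.3  0.  -1.1] tilt z [ 0.007  0.006 -1.   ]
9 [[3.0,-1.28,-1.72,-0.02,-0.156],[3.0,-0.99,-1.9,-0.02,-0.156],[3.0,-0.68,-2.03,-0.02,-0.156],[3.0,-0.36,-2.11,-0.02,-0.156],[3.0,-0.03,-2.14,-0.02,-0.156],[3.0,0.31,-2.12,-0.02,-0.156],[3.0,0.63,-2.05,-0.02,-0.156],[3.0,0.94,-1.92,-0.02,-0.156],[3.0,1.23,-1.75,-0.02,-0.156]]
```

Request:
{"op": "apply_moves", "data": {
  "moves": [
    [[3, -1.3, -1.7, 0, -0.156], [3, -1.0, -1.9, 0, -0.156], [3, -0.7, -2.0, 0, -0.156], [3, -0.4, -2.1, 0, -0.156], [3, 0, -2.1, 0, -0.156], [3, 0.3, -2.1, 0, -0.156], [3, 0.6, -2.1, 0, -0.156], [3, 0.9, -1.9, 0, -0.156], [3, 1.2, -1.8, 0, -0.156], [3, 0, 0, 0, 0]]
  ]
}}

```text
time_s: 5.4
tcp_pos: [0.4026, 0.1781, 0.1815]
ee_rot: [-0.001, 0.047, 0.999, -0.001]
force: [1.6, 0.2, -1.1]
grip_width: 0.382
```

```bash
python3 snap.py wrist w6; python3 plan.py 3,0.408,0.189,0.08,82
```

```text
t 5.5 p [0.4033 0.1788 0.1816] psi 84.5 grip 3.25 F [-0.7 -0.7 -1. ] tilt z [-0.002 -0.001 -1.   ]
0 []
t 5.5 p [0.4033 0.1788 0.1816] psi 84.5 grip 3.25 F [-0.7 -0.7 -1. ] tilt z [-0.002 -0.001 -1.   ]
2 [[3.0,-0.19,0.53,5.08,0.022],[3.0,-0.17,0.54,5.08,0.022]]
```

View pics/w6.png

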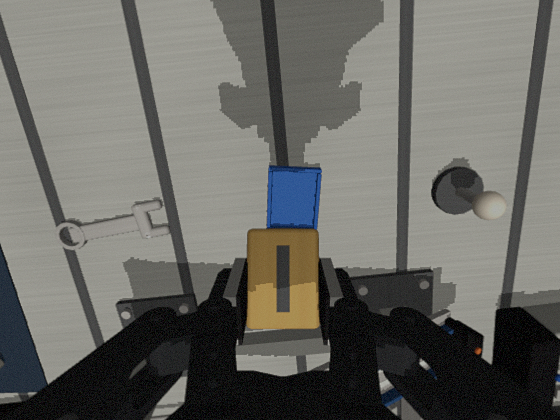

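Request:
{"op": "apply_moves", "data": {
  "moves": [
    [[3, -0.2, 0.5, 5, 0.022], [3, -0.2, 0.5, 4.6, 0.022], [3, 0, 0, 0, 0]]
  ]
}}

```text
time_s: 5.82
tcp_pos: [0.4101, 0.1899, 0.0834]
ee_rot: [-0.0, 0.073, 0.997, -0.0]
force: [0.2, -0.4, -0.4]
grip_width: 0.381
```

```bash
python3 snap.py wrist w7; python3 - <<'E'
from h import *
z=np.load("w7.npz"); im,T=z["im"],z["T"]
hsv=cv2.cvtColor(im,cv2.COLOR_RGB2HSV); b=cv2.inRange(hsv,(105,120,40),(125,255,255)); b[:,:200]=0;b[:,380:]=0;b[330:]=0
ys,xs=np.where(b>0); print(xs.min(),xs.max(),ys.min(),ys.max())
pts=np.array([onz("wrist",x,y,.012,T)[:2] for x,y in zip(xs,ys)])*1000
print(cv2.minAreaRect(pts.astype(np.float32)))
E
```

```text
t 5.9 p [0.4109 0.1901 0.0851] psi 81.6 grip 3.21 F [-0.4 -0.3 -1.9] tilt z [ 0.002  0.001 -1.   ]
0 []
241 317 181 257
((402.3421325683594, 188.29965209960938), (51.10386276245117, 55.29042434692383), 81.8884048461914)
```

View pics/w7.png

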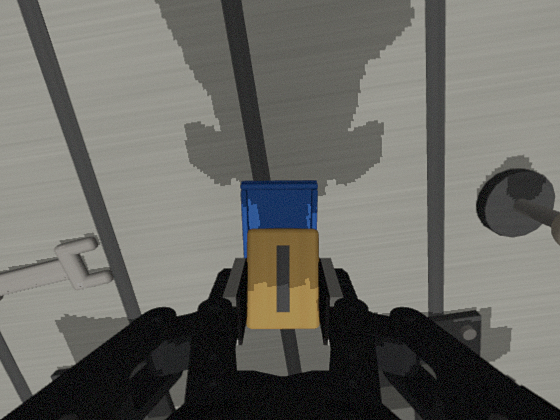

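Request:
{"op": "apply_moves", "data": {
  "moves": [
    [[3, 0.5, -0.2, 1.8, 0], [3, 0.1, 0, 1.4, 0], [3, 0, 0, 0.8, 0], [3, 0, 0, 0, 0]]
  ],
  "squeeze": 30
}}

```text
time_s: 6.38
tcp_pos: [0.4078, 0.1905, 0.0486]
ee_rot: [0.004, 0.074, 0.997, 0.002]
force: [-0.6, 0.5, -0.3]
grip_width: 0.382
```

```bash
python3 snap.py wrist w8
```

```text
t 6.4 p [0.4079 0.1906 0.0488] psi 81.5 grip 3.25 F [ 0.7  0.3 -0.5] tilt z [ 0.008  0.004 -1.   ]
0 []
```

View pics/w8.png

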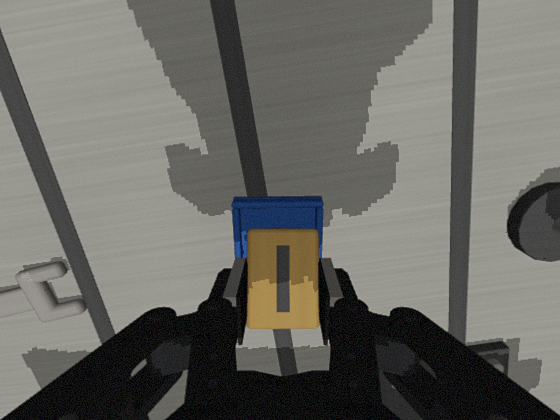

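Request:
{"op": "apply_moves", "data": {
  "moves": [
    [[3, 0.3, -0.3, 0.4, 0], [3, 0, 0, 0.4, 0], [3, 0, 0, 0.3, 0], [3, 0, 0, 0, 0]]
  ]
}}

```text
time_s: 6.92
tcp_pos: [0.4055, 0.1881, 0.0387]
ee_rot: [0.005, 0.074, 0.997, 0.003]
force: [-3.7, -1.7, 15.6]
grip_width: 0.38
```

```bash
python3 snap.py wrist w9
```

```text
t 7.0 p [0.4055 0.1881 0.0387] psi 81.5 grip 3.26 F [-3.1 -1.5 15.6] tilt z [ 0.011  0.005 -1.   ]
0 []
```

View pics/w9.png

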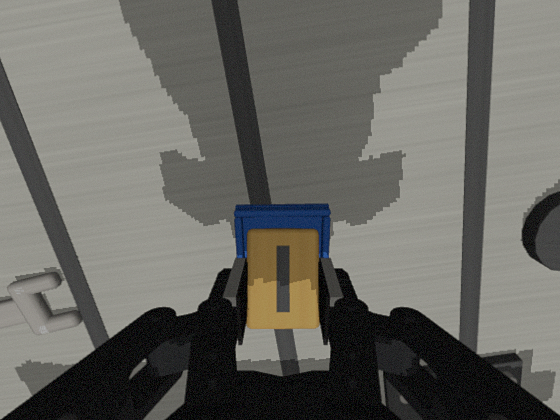

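Request:
{"op": "apply_moves", "data": {
  "moves": [
    [[3, 0, 0, 0.3, 0], [3, 0, 0, 0.3, 0], [3, 0, 0, 0, 0]]
  ],
  "squeeze": 20
}}

```text
time_s: 7.35
tcp_pos: [0.409, 0.1876, 0.0355]
ee_rot: [0.008, 0.076, 0.997, 0.004]
force: [-5.1, 0.6, 7.8]
grip_width: 0.386
```

Request:
{"op": "apply_moves", "data": {
  "moves": [
    [[3, 0.2, 0, 0.4, 0], [3, 0.1, 0, 0.2, 0], [3, 0, 0, 0, 0]]
  ]
}}

```text
time_s: 7.72
tcp_pos: [0.411, 0.1872, 0.0328]
ee_rot: [0.013, 0.077, 0.997, 0.005]
force: [-4.0, 0.1, 7.0]
grip_width: 0.376
```

```bash
python3 snap.py wrist w10
```

```text
t 7.8 p [0.411  0.1873 0.0328] psi 81.1 grip 3.24 F [-1.8 -2.7 12.4] tilt z [ 0.026  0.008 -1.   ]
0 []
```

View pics/w10.png

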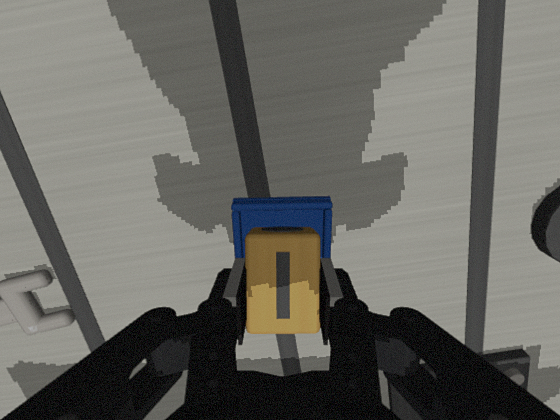

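Request:
{"op": "apply_moves", "data": {
  "moves": [
    [[5, 0, 0, 0, 0], [5, 0, 0, 0, 0], [5, 0, 0, 0, 0], [5, 0, 0, -1, 0], [5, 0, 0, -4, 0], [5, 0, 0, -5, 0], [5, -2, 0, -3, 0], [5, 0, 0, 0, 0]]
  ]
}}

```text
time_s: 8.78
tcp_pos: [0.4274, 0.183, 0.1693]
ee_rot: [0.013, 0.077, 0.997, 0.005]
force: [-0.6, -0.7, -0.9]
grip_width: 0.585
```

```bash
python3 snap.py wrist w11;python3 - <<'E'
import cv2
im=cv2.imread("pics/w11.png"); cv2.imwrite("pics/w11c.png",cv2.resize(im[130:330,180:400],None,fx=3,fy=3,interpolation=2))
E
```

```text
t 8.8 p [0.4262 0.1829 0.1681] psi 81.2 grip 5.01 F [ 0.7 -0.8  0. ] tilt z [ 0.025  0.007 -1.   ]
0 []
```

View pics/w11c.png

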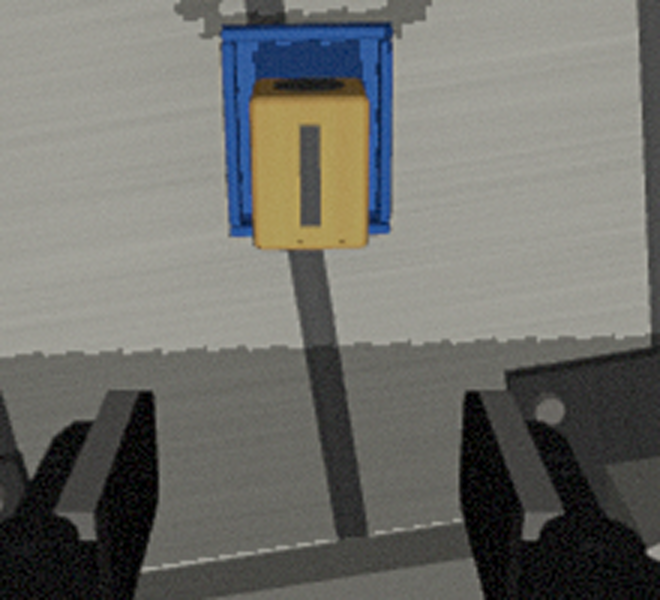

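```bash
cat > crad.py <<'E'
import sys
from h import *
z=np.load(sys.argv[1]+".npz"); im,d,T=z["im"],z["d"],z["T"]
W=cloud("wrist",d,T); hsv=cv2.cvtColor(im,cv2.COLOR_RGB2HSV)
b=cv2.inRange(hsv,(105,120,40),(125,255,255)); g=cv2.inRange(hsv,(15,90,60),(32,255,255))
def big(m):
    n,l,s,c=cv2.connectedComponentsWithStats(m); return (l==1+np.argmax(s[1:,4]))
g=big(g); q=W[g]; top=q[:,2]>np.percentile(q[:,2],70)-.006
print("gold z pct",np.percentile(q[:,2],[10,50,90]).round(4)); A=np.c_[q[top][:,:2],np.ones(top.sum())]; print("plane",np.linalg.lstsq(A,q[top][:,2],rcond=None)[0].round(3))
ys,xs=np.where(g); zt=np.median(q[top][:,2]); 
pts=np.array([onz("wrist",x,y,zt,T)[:2] for x,y in zip(xs[top],ys[top])])*1000
print("master top rect",cv2.minAreaRect(pts.astype(np.float32)))
x0,x1,y0,y1=xs.min(),xs.max(),ys.min(),ys.max()
b[:max(y0-60,0)]=0; b[y1+60:]=0; b[:,:x0-60]=0; b[:,x1+60:]=0
ys,xs=np.where(b>0); pts=np.array([onz("wrist",x,y,.012,T)[:2] for x,y in zip(xs,ys)])*1000
print("cradle rect",cv2.minAreaRect(pts.astype(np.float32)))
E
python3 crad.py w11
```

```text
gold z pct [0.0368 0.0381 0.039 ]
plane [-0.387  0.027  0.194]
master top rect ((413.1893615722656, 186.82688903808594), (33.23038101196289, 47.73813247680664), 81.46633911132812)
cradle rect ((408.6434631347656, 187.31503295898438), (51.07185363769531, 65.9712142944336), 82.08812713623047)
```

```bash
python3 plan.py 5,0.634,0.289,0.19,91.3
```

```text
t 8.8 p [0.4262 0.1829 0.1681] psi 81.2 grip 5.01 F [ 0.7 -0.8  0. ] tilt z [ 0.025  0.007 -1.   ]
5 [[5.0,-3.78,2.73,-0.44,-0.035],[5.0,-3.88,2.6,-0.44,-0.035],[5.0,-3.97,2.46,-0.44,-0.035],[5.0,-4.05,2.32,-0.44,-0.035],[5.0,-4.13,2.17,-0.44,-0.035]]
```

Request:
{"op": "apply_moves", "data": {
  "moves": [
    [[5, -3.8, 2.7, -0.4, -0.035], [5, -3.9, 2.6, -0.4, -0.035], [5, -4.0, 2.5, -0.4, -0.035], [5, -4.0, 2.3, -0.4, -0.035], [5, -4.1, 2.2, -0.4, -0.035], [5, 0, 0, 0, 0]]
  ]
}}

```text
time_s: 9.57
tcp_pos: [0.6332, 0.2921, 0.1869]
ee_rot: [0.007, -0.015, 1.0, 0.001]
force: [0.0, -1.6, -0.2]
grip_width: 0.591
```

```bash
python3 snap.py wrist w12; cat > org.py <<'E'
import sys
from h import *
z=np.load(sys.argv[1]+".npz"); im,d,T=z["im"],z["d"],z["T"]
W=cloud("wrist",d,T); hsv=cv2.cvtColor(im,cv2.COLOR_RGB2HSV)
o=cv2.inRange(hsv,(3,170,80),(14,255,255)); n,l,s,c=cv2.connectedComponentsWithStats(o); i=1+np.argmax(s[1:,4]); m=l==i
q=W[m]; q=q[q[:,2]<.16]; print(s[i],c[i]); print("z",np.percentile(q[:,2],[2,10,50,90,98]).round(4))
print("x",np.percentile(q[:,0],[2,50,98]).round(4),"y",np.percentile(q[:,1],[2,50,98]).round(4))
t=q[q[:,2]>np.percentile(q[:,2],98)-.011]; print("top",t.mean(0).round(4),"ext",np.percentile(t,[2,98],axis=0).round(4))
E
python3 org.py w12
```

```text
t 9.6 p [0.6318 0.2913 0.1866] psi 91.6 grip 5.00 F [-0.9 -0.6 -1.1] tilt z [ 0.013  0.002 -1.   ]
0 []
[ 252  203   42   44 1365] [272.2021978  224.67619048]
z [0.0916 0.0977 0.116  0.1205 0.1216]
x [0.6229 0.6305 0.6427] y [0.2698 0.2852 0.2985]
top [0.632  0.2884 0.1175] ext [[0.623  0.2778 0.111 ]
 [0.643  0.2987 0.1218]]
```

View pics/w12.png

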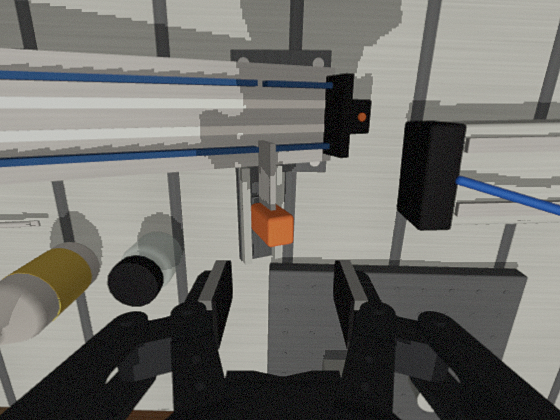

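Request:
{"op": "apply_moves", "data": {
  "moves": [
    [[5, 0, -0.4, 3.5, 0], [5, 0, 0, 2.5, 0], [5, 0, 0, 1.4, 0], [5, 0, 0, 0, 0]]
  ]
}}

```text
time_s: 10.12
tcp_pos: [0.6284, 0.2859, 0.1088]
ee_rot: [0.004, -0.014, 1.0, -0.0]
force: [-0.6, -0.1, 0.6]
grip_width: 0.583
```

```bash
python3 snap.py wrist w13
```

```text
t 10.2 p [0.6288 0.2861 0.1096] psi 91.6 grip 5.02 F [-0.   0.4 -0. ] tilt z [ 0.009 -0.    -1.   ]
0 []
```

View pics/w13.png

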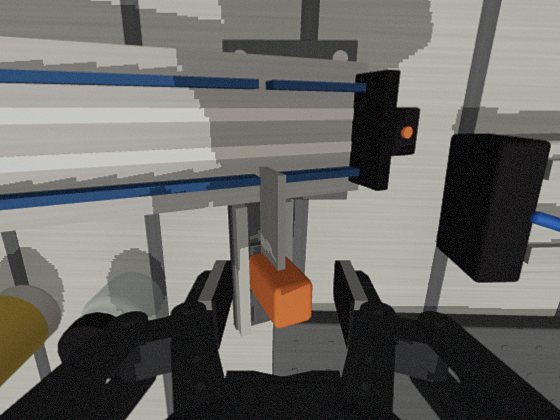

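Request:
{"op": "apply_moves", "data": {
  "moves": [
    [[5, -0.4, 0, 0, 0], [1.5, 0, 0, 0, 0], [1.5, 0, 0, 0, 0], [1.5, 0, 0, 0, 0], [1.5, 0, 0, 0, 0], [1.5, 0, 0, 0, 0]]
  ],
  "squeeze": 20
}}

```text
time_s: 10.92
tcp_pos: [0.6337, 0.2878, 0.1122]
ee_rot: [0.006, -0.014, 1.0, 0.001]
force: [0.2, 2.5, -2.5]
grip_width: 0.286
```

Request:
{"op": "apply_moves", "data": {
  "moves": [
    [[1.5, 1, 0, 0, 0], [1.5, 1, 0, 0, 0], [1.5, 1, 0, 0, 0], [1.5, 0, 0, 0, 0]]
  ]
}}

```text
time_s: 11.42
tcp_pos: [0.6023, 0.287, 0.1122]
ee_rot: [0.006, -0.014, 1.0, 0.001]
force: [-2.8, 2.9, -3.6]
grip_width: 0.288
```

```bash
python3 snap.py wrist w14
```

```text
t 11.5 p [0.6026 0.287  0.1121] psi 91.7 grip 2.42 F [-2.5  2.1 -1. ] tilt z [ 0.013  0.003 -1.   ]
0 []
```

View pics/w14.png

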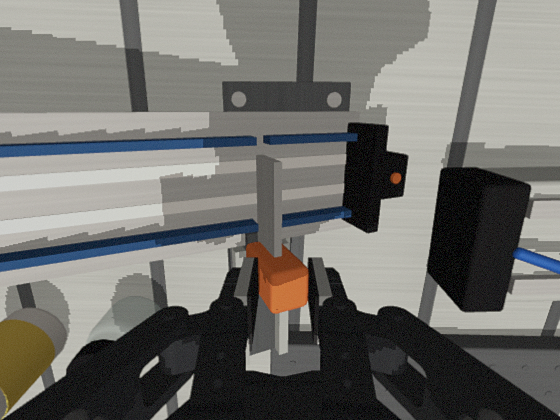

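Request:
{"op": "apply_moves", "data": {
  "moves": [
    [[1.5, 0.7, 0, 0, 0], [1.5, 0.4, 0, 0, 0], [1.5, 0, 0, 0, 0]]
  ]
}}

```text
time_s: 11.85
tcp_pos: [0.5942, 0.287, 0.1129]
ee_rot: [0.01, -0.014, 1.0, 0.003]
force: [-1.8, 3.5, -3.6]
grip_width: 0.281
```

Request:
{"op": "apply_moves", "data": {
  "moves": [
    [[1.5, 0.3, 0, 0, 0], [1.5, 0, 0, 0, 0]]
  ]
}}

```text
time_s: 12.1
tcp_pos: [0.5932, 0.287, 0.1134]
ee_rot: [0.012, -0.014, 1.0, 0.003]
force: [1.0, 3.7, -3.8]
grip_width: 0.276
```

Request:
{"op": "apply_moves", "data": {
  "moves": [
    [[1.5, 0.5, 0, 0, 0], [1.5, 0.5, 0, 0, 0]]
  ]
}}

```text
time_s: 12.35
tcp_pos: [0.588, 0.2871, 0.1148]
ee_rot: [0.017, -0.013, 1.0, 0.005]
force: [17.7, 5.2, -4.9]
grip_width: 0.268
```

```bash
python3 snap.py wrist w15; python3 org.py w15
```

```text
t 12.4 p [0.5877 0.2872 0.1149] psi 91.5 grip 2.27 F [17.1  5.1 -4.4] tilt z [ 0.035  0.01  -0.999]
0 []
[ 247  253   60   71 2427] [281.03296251 291.20972394]
z [0.0923 0.1046 0.1164 0.1206 0.1215]
x [0.5852 0.5902 0.605 ] y [0.2755 0.2866 0.2979]
top [0.5936 0.2875 0.1173] ext [[0.5853 0.2772 0.111 ]
 [0.6052 0.2981 0.1215]]
```

View pics/w15.png

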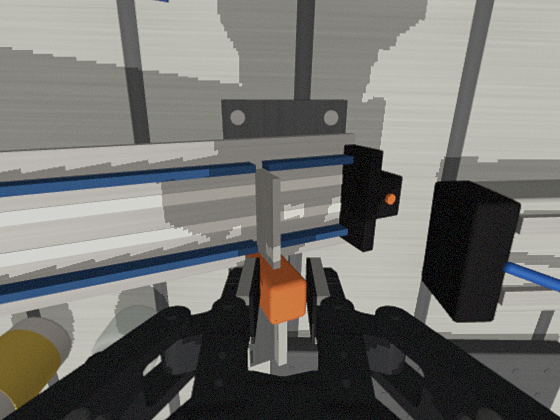

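Request:
{"op": "apply_moves", "data": {
  "moves": [
    [[5, -0.3, 0, 0, 0], [5, 0, 0, 0, 0], [5, 0, 0, 0, 0], [5, 0, 0, -3, 0], [5, 0, 0, -5, 0], [5, 0, 0, -5, 0], [5, -2, 0, -2, 0], [5, 0, 0, 0, 0]]
  ]
}}

```text
time_s: 13.4
tcp_pos: [0.6039, 0.2848, 0.2692]
ee_rot: [0.015, -0.013, 1.0, 0.004]
force: [-0.3, -0.4, -1.1]
grip_width: 0.587
```

```bash
python3 snap.py wrist w16; python3 org.py w16; python3 snap.py top t2
```

```text
t 13.4 p [0.6029 0.285  0.2683] psi 91.5 grip 5.00 F [-0.6  0.4 -0.2] tilt z [ 0.029  0.007 -1.   ]
0 []
[264 169  33  30 769] [280.26137841 183.45773732]
z [0.0907 0.0972 0.1161 0.1206 0.1214]
x [0.5856 0.5943 0.606 ] y [0.2682 0.2833 0.2974]
top [0.5951 0.2872 0.1176] ext [[0.5856 0.2766 0.1113]
 [0.6061 0.2977 0.1215]]
t 13.5 p [0.6023 0.285  0.2674] psi 91.5 grip 4.99 F [ 0.4 -1.  -0.7] tilt z [ 0.028  0.006 -1.   ]
0 []
```

View pics/w16.png

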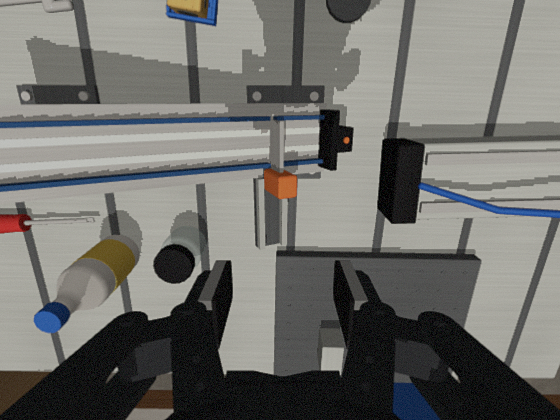

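View pics/t2.png

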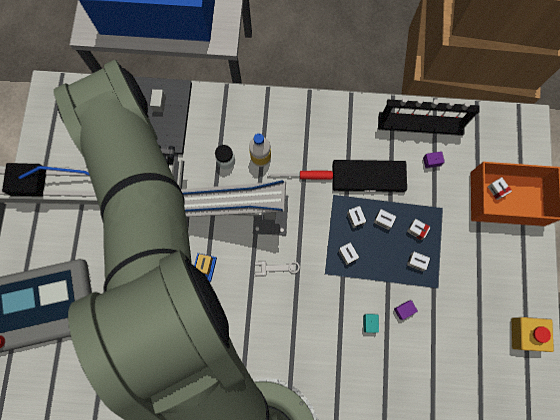

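```bash
python3 - <<'E'
import cv2
im=cv2.imread("pics/w16.png"); cv2.imwrite("pics/w16c.png",cv2.resize(im[80:220,220:370],None,fx=4.2,fy=4.2,interpolation=2))
E
```

```text
(no output)
```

View pics/w16c.png

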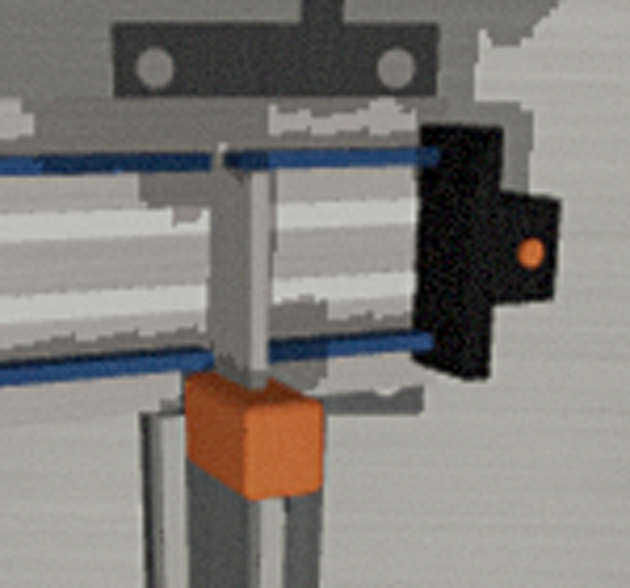

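```bash
python3 plan.py 5.2,0.58,-0.1,0.27,14 5.2,0.5725,-0.2815,0.16,-23.5; python3 -c "
from cell import *;print(get_obs()['joint_pos'].round(2))"
```

```text
t 13.5 p [0.6023 0.285  0.2674] psi 91.5 grip 4.99 F [ 0.4 -1.  -0.7] tilt z [ 0.028  0.006 -1.   ]
13 [[5.2,0.36,-4.27,-0.03,0.15],[5.2,-0.28,-4.28,-0.03,0.15],[5.2,-0.92,-4.18,-0.03,0.15],[5.2,-1.54,-4.0,-0.03,0.15],[5.2,-2.12,-3.72,-0.03,0.15],[5.2,-2.65,-3.37,-0.03,0.15],[5.2,-3.13,-2.93,-0.03,0.15],[5.2,-3.53,-2.43,-0.03,0.15],[5.2,-3.85,-1.87,-0.03,0.15],[5.2,-4.36,-1.28,2.75,0.164],[5.2,-4.51,-0.55,2.75,0.164],[5.2,-4.54,0.19,2.75,0.164],[5.2,-4.45,0.93,2.75,0.164]]
[-0.49  0.55 -0.07  1.47  0.05  1.09  1.03]
```

Request:
{"op": "apply_moves", "data": {
  "moves": [
    [[5.2, 0.4, -4.3, 0, 0.15], [5.2, -0.3, -4.3, 0, 0.15], [5.2, -0.9, -4.2, 0, 0.15], [5.2, -1.5, -4.0, 0, 0.15], [5.2, -2.1, -3.7, 0, 0.15], [5.2, -2.7, -3.4, 0, 0.15], [5.2, -3.1, -2.9, 0, 0.15], [5.2, -3.5, -2.4, 0, 0.15], [5.2, -3.9, -1.9, 0, 0.15], [5.2, -4.4, -1.3, 2.7, 0.164], [5.2, -4.5, -0.6, 2.7, 0.164], [5.2, -4.5, 0.2, 2.7, 0.164], [5.2, -4.4, 0.9, 2.7, 0.164], [5.2, 0, 0, 0, 0]]
  ]
}}

```text
time_s: 15.25
tcp_pos: [0.5418, -0.2927, 0.1352]
ee_rot: [-0.003, 0.853, 0.522, 0.002]
force: [-0.6, 0.1, 0.4]
grip_width: 0.609
```

```bash
python3 snap.py wrist b1; cat > blk.py <<'E'
import sys
from h import *
import plan
# blk.py tag : find white tops and print world rects
z=np.load(sys.argv[1]+".npz"); im,d,T=z["im"],z["d"],z["T"]
W=cloud("wrist",d,T); hsv=cv2.cvtColor(im,cv2.COLOR_RGB2HSV)
m=((im.min(2)>125)&(abs(W[...,2]-.036)<.008)).astype(np.uint8)
m=cv2.morphologyEx(m,cv2.MORPH_CLOSE,np.ones((9,9)))
n,l,s,c=cv2.connectedComponentsWithStats(m)
for i in range(1,n):
    if s[i,4]<400: continue
    ys,xs=np.where(l==i); pts=np.array([onz("wrist",x,y,.036,T)[:2] for x,y in zip(xs,ys)])*1000
    (cx,cy),(w,h),a=cv2.minAreaRect(pts.astype(np.float32)); L=a if w>h else a+90
    psi=(L-90+90)%180-90
    reds=((im[...,0].astype(int)-im[...,1]>60)&(cv2.dilate((l==i).astype(np.uint8),np.ones((15,15)))>0)).sum()
    print("px",c[i].round(0),"world mm %.1f %.1f size %.1f %.1f psi %.1f red %d"%(cx,cy,max(w,h),min(w,h),psi,reds))
E
python3 blk.py b1
```

```text
t 15.3 p [ 0.5429 -0.2908  0.1361] psi -26.8 grip 5.23 F [-1.2 -0.2 -0.2] tilt z [ 0.002  0.007 -1.   ]
0 []
px [268.  90.] world mm 572.2 -207.1 size 45.7 33.6 psi -65.5 red 0
px [136. 135.] world mm 473.5 -190.6 size 46.8 35.7 psi -57.5 red 0
px [313. 185.] world mm 571.4 -282.0 size 46.3 33.6 psi -22.4 red 0
px [326. 281.] world mm 546.2 -359.9 size 33.7 14.7 psi -27.2 red 137
px [249. 328.] world mm 466.6 -371.4 size 50.3 34.9 psi -17.7 red 0
```

View pics/b1.png

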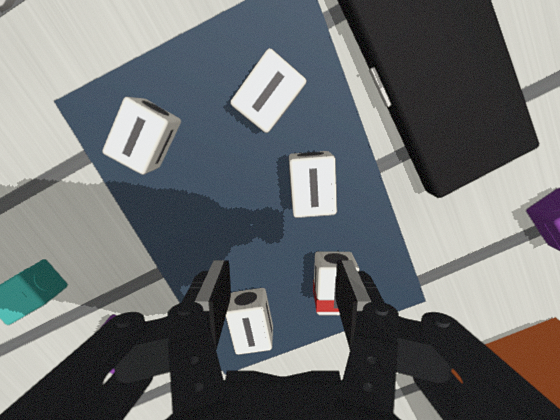

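```bash
python3 plan.py 5.2,0.5715,-0.282,0.085,-22.4
```

```text
t 15.3 p [ 0.5429 -0.2908  0.1361] psi -26.8 grip 5.23 F [-1.2 -0.2 -0.2] tilt z [ 0.002  0.007 -1.   ]
2 [[5.2,1.04,1.08,2.55,-0.039],[5.2,1.0,1.12,2.55,-0.039]]
```

Request:
{"op": "apply_moves", "data": {
  "moves": [
    [[5.2, 1.0, 1.1, 2.5, -0.039], [5.2, 1.0, 1.1, 2.5, -0.039], [5.2, 0, 0, 0, 0]]
  ]
}}

```text
time_s: 15.68
tcp_pos: [0.5723, -0.2776, 0.0851]
ee_rot: [-0.004, 0.829, 0.56, 0.003]
force: [-0.8, -0.4, 0.1]
grip_width: 0.606
```

```bash
python3 snap.py wrist b2; python3 blk.py b2;  python3 plan.py 5.2,0.5715,-0.282,0.028,-22.4
```

```text
t 15.7 p [ 0.5721 -0.2784  0.0862] psi -22.0 grip 5.22 F [-0.2 -0.1  0.8] tilt z [ 0.003  0.009 -1.   ]
0 []
px [239. 131.] world mm 572.4 -207.0 size 45.5 33.6 psi -65.6 red 0
px [ 74. 168.] world mm 474.5 -190.3 size 48.5 35.5 psi -58.1 red 0
px [287. 244.] world mm 572.0 -281.2 size 47.1 33.4 psi -22.0 red 0
px [307. 352.] world mm 555.1 -363.5 size 36.7 33.7 psi -26.5 red 35
t 15.7 p [ 0.5721 -0.2784  0.0862] psi -22.0 grip 5.22 F [-0.2 -0.1  0.8] tilt z [ 0.003  0.009 -1.   ]
2 [[5.2,-0.18,0.04,2.91,0.004],[5.2,-0.18,0.04,2.91,0.004]]
```

View pics/b2.png

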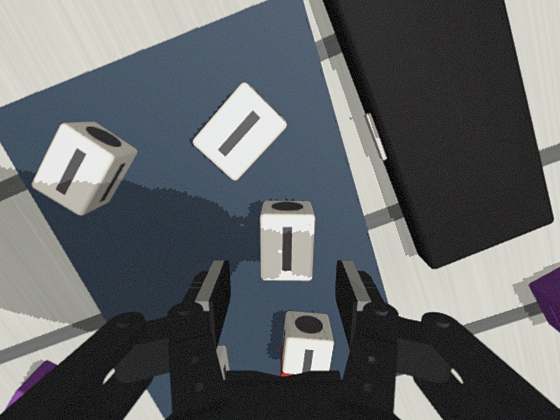

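Request:
{"op": "apply_moves", "data": {
  "moves": [
    [[5.2, -0.2, 0.1, 3.0, 0], [5.2, -0.1, 0, 2.0, 0], [5.2, 0, 0, 0.8, 0], [5.2, 0, 0, 0, 0]]
  ]
}}

```text
time_s: 16.23
tcp_pos: [0.5727, -0.2812, 0.0309]
ee_rot: [-0.001, 0.829, 0.559, 0.005]
force: [0.8, -0.3, 0.2]
grip_width: 0.607
```

Request:
{"op": "apply_moves", "data": {
  "moves": [
    [[3, 0, 0, 0, 0], [3, 0, 0, 0, 0], [3, 0, 0, 0, 0], [3, 0, 0, 0, 0], [3, 0, 0, 0, 0]]
  ],
  "squeeze": 40
}}

```text
time_s: 16.85
tcp_pos: [0.5735, -0.2816, 0.033]
ee_rot: [-0.0, 0.829, 0.559, 0.005]
force: [0.5, -0.2, -1.0]
grip_width: 0.386
```

```bash
python3 plan.py 3,0.5715,-0.282,0.15,-22 3,0.568,-0.08,0.26,-5 3,0.567,0.036,0.26,1.3
```

```text
t 16.9 p [ 0.5735 -0.2816  0.033 ] psi -22.0 grip 3.29 F [ 0.5 -0.2 -1. ] tilt z [ 0.009  0.006 -1.   ]
11 [[3.0,-0.04,-0.06,-3.9,-0.0],[3.0,-0.04,-0.06,-3.9,-0.0],[3.0,-0.04,-0.06,-3.9,-0.0],[3.0,3.72,-1.58,-2.2,-0.059],[3.0,3.81,-1.35,-2.2,-0.059],[3.0,3.88,-1.13,-2.2,-0.059],[3.0,3.94,-0.89,-2.2,-0.059],[3.0,3.99,-0.66,-2.2,-0.059],[3.0,3.85,-0.37,-0.0,-0.037],[3.0,3.86,-0.23,-0.0,-0.037],[3.0,3.87,-0.09,-0.0,-0.037]]
```

Request:
{"op": "apply_moves", "data": {
  "moves": [
    [[4.5, 0, 0, 0, 0], [4.5, 0, 0, 0.6, 0], [4.5, 0, 0, 0.3, 0], [3, 0, 0, 0, 0], [3, 0, 0, 0, 0], [3, 0, 0, 0, 0], [3, 0, 0, 0, 0]]
  ]
}}

```text
time_s: 17.73
tcp_pos: [0.5736, -0.2816, 0.0234]
ee_rot: [-0.0, 0.829, 0.559, 0.005]
force: [-0.1, -0.2, -0.1]
grip_width: 0.389
```

Request:
{"op": "apply_moves", "data": {
  "moves": [
    [[3, 0, 0, -4, 0], [3, 0, 0, -4, 0], [3, 0, 0, -4, 0], [3, 3.7, -1.6, -2.2, -0.059], [3, 3.8, -1.4, -2.2, -0.059], [3, 3.9, -1.1, -2.2, -0.059], [3, 3.9, -0.9, -2.2, -0.059], [3, 4.0, -0.7, -2.2, -0.059], [3, 3.8, -0.4, 0, -0.037], [3, 3.8, -0.2, 0, -0.037], [3, 3.8, 0, 0, -0.037], [3, 0, 0, 0, 0]]
  ]
}}

```text
time_s: 19.23
tcp_pos: [0.5644, 0.0431, 0.2627]
ee_rot: [0.0, 0.695, 0.719, 0.006]
force: [-0.2, -1.1, -1.0]
grip_width: 0.387
```

```bash
python3 snap.py wrist b3; python3 plan.py 3,0.567,0.036,0.225,1.3
```

```text
t 19.3 p [0.5644 0.0412 0.2628] psi 1.8 grip 3.34 F [ 0.3 -1.4 -0.7] tilt z [ 0.009  0.007 -1.   ]
0 []
t 19.3 p [0.5644 0.0412 0.2628] psi 1.8 grip 3.34 F [ 0.3 -1.4 -0.7] tilt z [ 0.009  0.007 -1.   ]
1 [[3.0,-0.53,0.24,3.78,0.009]]
```

View pics/b3.png

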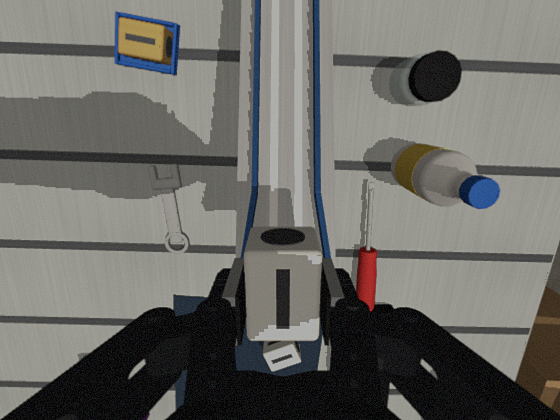

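Request:
{"op": "apply_moves", "data": {
  "moves": [
    [[3, -0.4, 0.25, 2.5, 0.01], [3, -0.1, 0, 1.5, 0], [3, 0, 0, 0.4, 0], [3, 0, 0, 0, 0]]
  ],
  "squeeze": 30
}}

```text
time_s: 19.77
tcp_pos: [0.5677, 0.0333, 0.2183]
ee_rot: [0.001, 0.701, 0.713, 0.006]
force: [-0.5, 0.3, -0.6]
grip_width: 0.388
```

```bash
python3 snap.py wrist b4
```

```text
t 19.8 p [0.5678 0.0333 0.2185] psi 1.0 grip 3.29 F [ 0.   0.3 -1. ] tilt z [ 0.01   0.006 -1.   ]
0 []
```

View pics/b4.png

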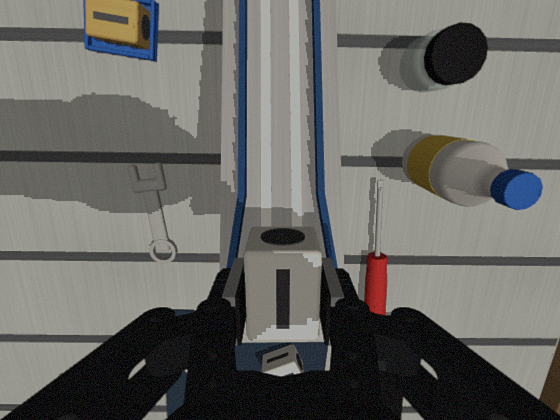

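Lane centre at the flare ≈ column 280, block 283: well aligned. Lower until contact.

Request:
{"op": "apply_moves", "data": {
  "moves": [
    [[3, 0, -0.1, 0.3, 0], [3, 0, 0, 0.2, 0], [3, 0, 0, 0, 0]]
  ],
  "squeeze": 20
}}

```text
time_s: 20.2
tcp_pos: [0.5682, 0.0344, 0.2159]
ee_rot: [0.002, 0.701, 0.713, 0.008]
force: [1.5, 0.3, -0.7]
grip_width: 0.389
```

Request:
{"op": "apply_moves", "data": {
  "moves": [
    [[3, 0, 0, 0.3, 0], [3, 0, 0, 0.2, 0], [3, 0, 0, 0, 0]]
  ]
}}

```text
time_s: 20.58
tcp_pos: [0.5699, 0.0364, 0.2139]
ee_rot: [0.003, 0.7, 0.714, 0.011]
force: [0.0, 0.0, -0.8]
grip_width: 0.388
```

Request:
{"op": "apply_moves", "data": {
  "moves": [
    [[4.6, 0, -0.2, 0, 0], [4.6, 0, 0, 0, 0], [4.6, 0, 0, 0, 0], [4.6, 0, 0, 0, 0], [5.2, 0, 0, 0, 0]]
  ]
}}

```text
time_s: 21.2
tcp_pos: [0.5676, 0.0361, 0.2136]
ee_rot: [0.003, 0.7, 0.714, 0.011]
force: [0.6, 0.6, -0.0]
grip_width: 0.608
```

```bash
python3 snap.py wrist b5
```

```text
t 21.2 p [0.5675 0.0361 0.2136] psi 1.1 grip 5.19 F [ 0.3 -0.3  0.1] tilt z [ 0.02   0.011 -1.   ]
0 []
```

View pics/b5.png

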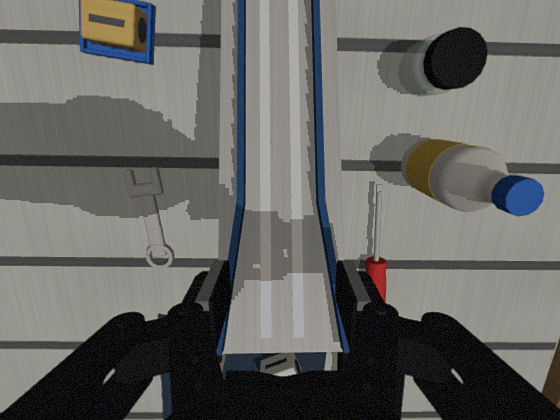

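```bash
python3 plan.py 5.2,0.567,0.034,0.265,-2 5.2,0.57,-0.1,0.26,-30 5.2,0.565,-0.195,0.13,-65.5; python3 snap.py scene s2;python3 snap.py top t3
```

```text
t 21.2 p [0.5675 0.0361 0.2136] psi 1.1 grip 5.19 F [ 0.3 -0.3  0.1] tilt z [ 0.02   0.011 -1.   ]
8 [[5.2,-0.21,-0.06,-5.14,0.054],[5.2,-4.46,0.26,0.17,0.163],[5.2,-4.36,0.98,0.17,0.163],[5.2,-4.14,1.67,0.17,0.163],[5.2,-2.12,1.08,3.25,0.155],[5.2,-1.93,1.39,3.25,0.155],[5.2,-1.69,1.67,3.25,0.155],[5.2,-1.41,1.91,3.25,0.155]]
t 21.3 p [0.5675 0.0361 0.2136] psi 1.1 grip 5.18 F [ 0.5 -0.2  0.5] tilt z [ 0.02   0.011 -1.   ]
0 []
t 21.4 p [0.5675 0.0361 0.2136] psi 1.1 grip 5.21 F [ 0.1  0.1 -0. ] tilt z [ 0.02   0.011 -1.   ]
0 []
```

View pics/s2.png

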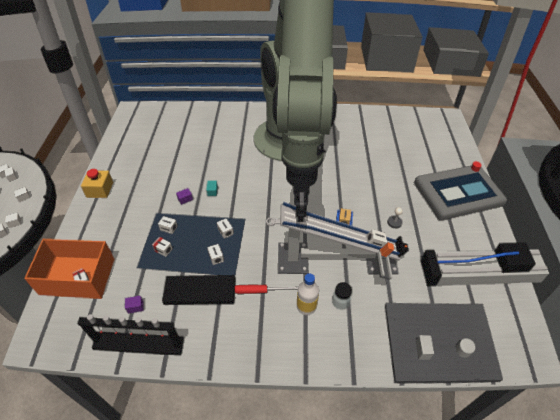

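Scene shows the first block queued behind the shutter at (378,238); three plain blocks remain on the mat. Next block A.

Request:
{"op": "apply_moves", "data": {
  "moves": [
    [[5.2, -0.2, 0, -5.1, 0.054], [5.2, -4.5, 0.3, 0, 0.163], [5.2, -4.4, 1.0, 0, 0.163], [5.2, -4.1, 1.7, 0, 0.163], [5.2, -2.1, 1.1, 3.2, 0.155], [5.2, -1.9, 1.4, 3.2, 0.155], [5.2, -1.7, 1.7, 3.2, 0.155], [5.2, -1.4, 1.9, 3.2, 0.155], [5.2, 0, 0, 0, 0]]
  ]
}}

```text
time_s: 22.48
tcp_pos: [0.5673, -0.2007, 0.1325]
ee_rot: [-0.003, 0.981, 0.195, 0.012]
force: [0.0, -0.8, 1.4]
grip_width: 0.61
```

```bash
python3 snap.py wrist c1; python3 blk.py c1; python3 plan.py 5.2,0.5725,-0.207,0.08,-65.5
```

```text
t 22.5 p [ 0.5682 -0.1999  0.1338] psi -67.3 grip 5.19 F [-0.2  0.5 -0.5] tilt z [ 0.025  0.011 -1.   ]
0 []
px [293. 213.] world mm 573.2 -206.4 size 46.8 33.4 psi -65.9 red 0
px [460. 301.] world mm 554.6 -365.2 size 40.1 33.7 psi -27.4 red 272
px [237. 314.] world mm 473.7 -191.5 size 45.6 29.1 psi -57.7 red 0
px [409. 391.] world mm 456.9 -370.6 size 47.4 20.2 psi -34.2 red 0
t 22.5 p [ 0.5682 -0.1999  0.1338] psi -67.3 grip 5.19 F [-0.2  0.5 -0.5] tilt z [ 0.025  0.011 -1.   ]
1 [[5.2,0.12,0.82,5.38,-0.032]]
```

View pics/c1.png

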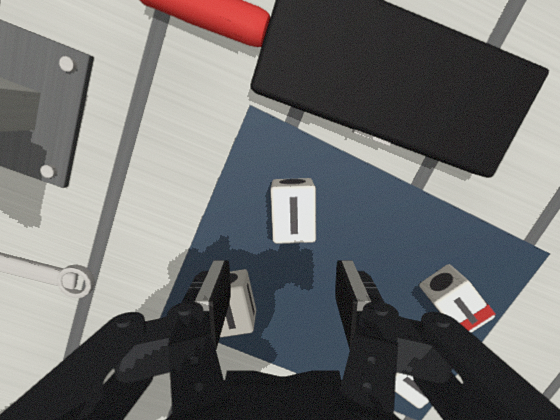

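Request:
{"op": "apply_moves", "data": {
  "moves": [
    [[5.2, 0.1, 0.6, 4.5, 0.02], [5.2, 0, 0, 1.0, 0], [5.2, 0, 0, 0, 0]]
  ]
}}

```text
time_s: 22.9
tcp_pos: [0.5758, -0.2024, 0.0819]
ee_rot: [-0.003, 0.981, 0.191, 0.016]
force: [-0.4, -0.6, 0.1]
grip_width: 0.609
```

```bash
python3 snap.py wrist c2; python3 blk.py c2; python3 plan.py 5.2,0.573,-0.2068,0.024,-65.7
```

```text
t 22.9 p [ 0.5759 -0.2024  0.0822] psi -68.0 grip 5.20 F [0.2 0.3 0.6] tilt z [ 0.03   0.012 -0.999]
0 []
px [288. 247.] world mm 573.7 -206.4 size 47.4 33.5 psi -65.7 red 0
px [500. 342.] world mm 563.4 -367.6 size 38.3 16.9 psi -22.3 red 192
px [225. 355.] world mm 482.8 -197.0 size 36.7 10.8 psi -58.6 red 0
t 22.9 p [ 0.5759 -0.2024  0.0822] psi -68.0 grip 5.20 F [0.2 0.3 0.6] tilt z [ 0.03   0.012 -0.999]
2 [[5.2,-0.22,0.15,2.91,-0.02],[5.2,-0.22,0.15,2.91,-0.02]]
```

Request:
{"op": "apply_moves", "data": {
  "moves": [
    [[5.2, -0.3, 0.15, 2.9, -0.03], [5.2, -0.3, 0.15, 2.0, -0.01], [5.2, 0, 0, 1.0, 0], [5.2, 0, 0, 0, 0]]
  ]
}}

```text
time_s: 23.45
tcp_pos: [0.5763, -0.2067, 0.0263]
ee_rot: [-0.001, 0.977, 0.212, 0.019]
force: [-0.5, -0.0, 0.3]
grip_width: 0.61
```

```bash
python3 snap.py wrist c3
```

```text
t 23.5 p [ 0.5765 -0.2068  0.0268] psi -65.5 grip 5.25 F [ 0.  -0.4  0.3] tilt z [ 0.037  0.01  -0.999]
0 []
```

View pics/c3.png

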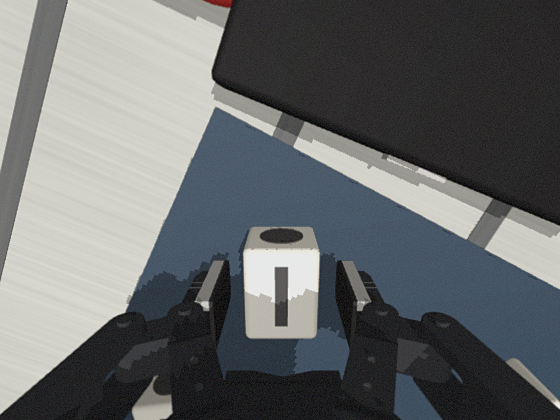

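Request:
{"op": "apply_moves", "data": {
  "moves": [
    [[3, 0, 0, 0.2, 0], [3, 0, 0, 0, 0], [3, 0, 0, 0, 0], [3, 0, 0, 0, 0], [3, 0, 0, 0, 0], [3, 0, 0, 0, 0]]
  ],
  "squeeze": 40
}}

```text
time_s: 24.25
tcp_pos: [0.5774, -0.2068, 0.0262]
ee_rot: [-0.001, 0.977, 0.212, 0.02]
force: [0.0, 0.5, -0.8]
grip_width: 0.384
```

```bash
python3 plan.py 3,0.5715,-0.2,0.14,-60 3,0.568,-0.08,0.26,-20 3,0.567,0.034,0.26,1.3
```

```text
t 24.2 p [ 0.5774 -0.2068  0.0262] psi -65.5 grip 3.28 F [ 0.   0.5 -0.8] tilt z [ 0.039  0.01  -0.999]
11 [[3.0,-0.08,-0.29,-3.79,-0.032],[3.0,-0.08,-0.29,-3.79,-0.032],[3.0,-0.07,-0.29,-3.79,-0.032],[3.0,1.14,-2.11,-2.4,-0.14],[3.0,1.42,-1.93,-2.4,-0.14],[3.0,1.68,-1.72,-2.4,-0.14],[3.0,1.9,-1.47,-2.4,-0.14],[3.0,2.09,-1.19,-2.4,-0.14],[3.0,3.56,-1.33,-0.0,-0.124],[3.0,3.7,-0.88,-0.0,-0.124],[3.0,3.78,-0.42,-0.0,-0.124]]
```

Request:
{"op": "apply_moves", "data": {
  "moves": [
    [[3, 0, -0.3, -3.8, -0.032], [3, 0, -0.3, -3.8, -0.032], [3, 0, -0.3, -3.8, -0.032], [3, 1.1, -2.1, -2.4, -0.14], [3, 1.4, -1.9, -2.4, -0.14], [3, 1.7, -1.7, -2.4, -0.14], [3, 1.9, -1.5, -2.4, -0.14], [3, 2.1, -1.2, -2.4, -0.14], [3, 3.6, -1.3, 0, -0.124], [3, 3.7, -0.9, 0, -0.124], [3, 3.8, -0.4, 0, -0.124], [3, 0, 0, 0, 0]]
  ]
}}

```text
time_s: 25.75
tcp_pos: [0.5534, 0.0399, 0.2698]
ee_rot: [0.011, 0.685, 0.728, 0.017]
force: [0.0, -0.7, -1.0]
grip_width: 0.389
```

```bash
python3 snap.py wrist c4; python3 plan.py 3,0.567,0.036,0.222,1.3
```

```text
t 25.8 p [0.5535 0.0381 0.2698] psi 3.3 grip 3.33 F [-0.5 -0.1 -0.9] tilt z [ 0.04   0.01  -0.999]
0 []
t 25.8 p [0.5535 0.0381 0.2698] psi 3.3 grip 3.33 F [-0.5 -0.1 -0.9] tilt z [ 0.04   0.01  -0.999]
1 [[3.0,-0.28,1.34,4.78,0.035]]
```

View pics/c4.png

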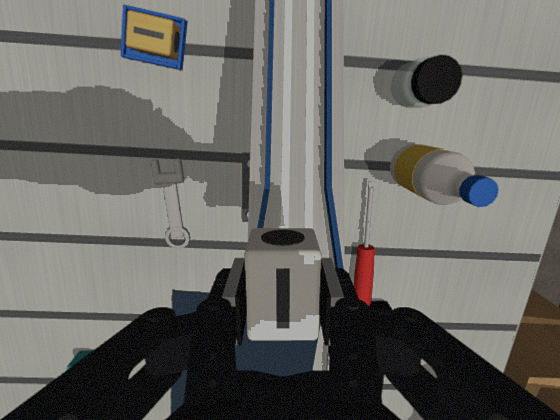

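Request:
{"op": "apply_moves", "data": {
  "moves": [
    [[3, -0.3, 0.8, 2.4, 0.035], [3, 0, 0.4, 1.6, 0], [3, 0, 0, 0.6, 0], [3, 0, 0, 0, 0]]
  ],
  "squeeze": 30
}}

```text
time_s: 26.3
tcp_pos: [0.5679, 0.0329, 0.2235]
ee_rot: [0.011, 0.701, 0.713, 0.017]
force: [-0.0, -0.4, -0.9]
grip_width: 0.388
```

```bash
python3 snap.py wrist c5
```

```text
t 26.4 p [0.568  0.0329 0.2238] psi 1.0 grip 3.32 F [-0.3 -0.1 -0.2] tilt z [ 0.041  0.008 -0.999]
0 []
```

View pics/c5.png

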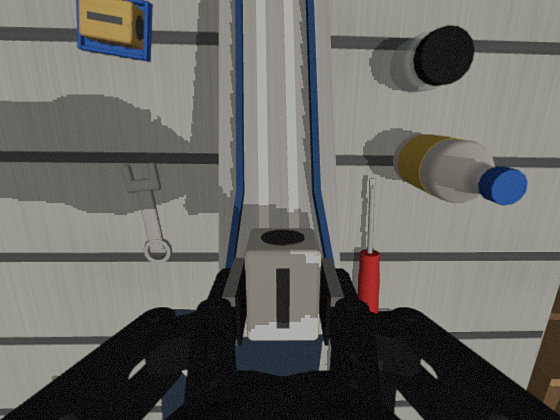

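Request:
{"op": "apply_moves", "data": {
  "moves": [
    [[3, 0.1, -0.2, 0.4, 0], [3, 0, 0, 0.3, 0], [3, 0, 0, 0.2, 0], [3, 0, 0, 0, 0]]
  ],
  "squeeze": 20
}}

```text
time_s: 26.85
tcp_pos: [0.5675, 0.0355, 0.2173]
ee_rot: [0.012, 0.7, 0.713, 0.02]
force: [-0.4, 0.3, 0.5]
grip_width: 0.387
```

Request:
{"op": "apply_moves", "data": {
  "moves": [
    [[4.6, 0, 0, 0, 0], [4.6, 0, 0, 0, 0], [4.6, 0, 0, 0, 0], [4.6, 0, 0, 0, 0], [5.2, 0, 0, 0, 0]]
  ]
}}

```text
time_s: 27.48
tcp_pos: [0.5674, 0.0354, 0.2173]
ee_rot: [0.012, 0.7, 0.713, 0.02]
force: [-0.0, -0.4, -0.7]
grip_width: 0.608
```

```bash
python3 snap.py wrist c6; python3 snap.py scene s3; python3 plan.py 5.2,0.567,0.034,0.265,-2 5.2,0.54,-0.08,0.26,-28 5.2,0.47,-0.185,0.13,-57.7;python3 -c "
import cv2
im=cv2.imread('pics/s3.png');cv2.imwrite('pics/s3c.png',cv2.resize(im[190:290,130:430],None,fx=2.6,fy=2.6,interpolation=2))"
```

```text
t 27.5 p [0.5674 0.0354 0.2173] psi 1.0 grip 5.21 F [-0.7  0.1 -0.6] tilt z [ 0.046  0.011 -0.999]
0 []
t 27.6 p [0.5674 0.0354 0.2173] psi 1.0 grip 5.20 F [-0.2  0.1  0.4] tilt z [ 0.046  0.011 -0.999]
0 []
t 27.6 p [0.5674 0.0354 0.2173] psi 1.0 grip 5.20 F [-0.2  0.1  0.4] tilt z [ 0.046  0.011 -0.999]
8 [[5.2,-0.14,-0.04,-4.77,0.053],[5.2,-3.83,-0.77,0.17,0.151],[5.2,-3.9,-0.18,0.17,0.151],[5.2,-3.88,0.41,0.17,0.151],[5.2,-3.14,-0.31,3.25,0.13],[5.2,-3.15,0.1,3.25,0.13],[5.2,-3.11,0.5,3.25,0.13],[5.2,-3.02,0.9,3.25,0.13]]
```

View pics/s3c.png

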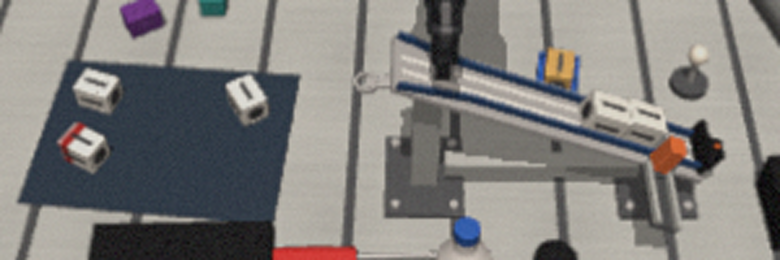

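Two blocks are queued in the lane. Next: block C at about (473,-190) mm.

Request:
{"op": "apply_moves", "data": {
  "moves": [
    [[5.2, 0, 0, -4.8, 0.053], [5.2, -3.8, -0.8, 0, 0.151], [5.2, -3.9, -0.2, 0, 0.151], [5.2, -3.9, 0.4, 0, 0.151], [5.2, -3.1, -0.3, 3.2, 0.13], [5.2, -3.1, 0.1, 3.2, 0.13], [5.2, -3.1, 0.5, 3.2, 0.13], [5.2, -3.0, 0.9, 3.2, 0.13], [5.2, 0, 0, 0, 0]]
  ]
}}

```text
time_s: 28.7
tcp_pos: [0.4703, -0.186, 0.1289]
ee_rot: [0.001, 0.965, 0.262, 0.025]
force: [-0.0, 1.3, -0.1]
grip_width: 0.61
```

```bash
python3 snap.py wrist d1; python3 blk.py d1; python3 plan.py 5.2,0.4745,-0.1905,0.08,-57.7
```

```text
t 28.8 p [ 0.4717 -0.1852  0.1299] psi -59.4 grip 5.22 F [ 0.5  0.1 -0. ] tilt z [ 0.051  0.011 -0.999]
0 []
px [287. 221.] world mm 472.3 -189.6 size 45.4 33.3 psi -57.4 red 0
px [532. 243.] world mm 554.5 -366.6 size 36.0 33.0 psi 62.7 red 323
px [476. 324.] world mm 473.9 -375.7 size 46.9 17.4 psi -13.3 red 0
t 28.8 p [ 0.4717 -0.1852  0.1299] psi -59.4 grip 5.22 F [ 0.5  0.1 -0. ] tilt z [ 0.051  0.011 -0.999]
1 [[5.2,-0.03,0.6,4.99,-0.03]]
```

View pics/d1.png

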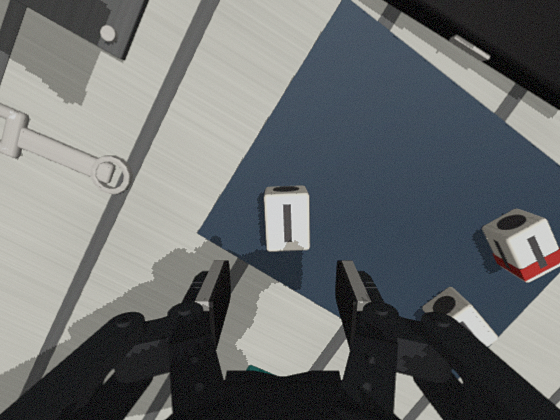

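Request:
{"op": "apply_moves", "data": {
  "moves": [
    [[5.2, -0.3, 0.1, 4.5, -0.03], [5.2, -0.2, 0.1, 3, 0], [5.2, 0, 0, 0, 0]]
  ]
}}

```text
time_s: 29.12
tcp_pos: [0.4767, -0.1868, 0.0558]
ee_rot: [0.003, 0.959, 0.283, 0.029]
force: [0.2, 0.4, 0.9]
grip_width: 0.609
```

```bash
python3 snap.py wrist d2; python3 blk.py d2; python3 plan.py 5.2,0.4723,-0.19,0.025,-57.5
```

```text
t 29.2 p [ 0.4772 -0.1869  0.0569] psi -57.2 grip 5.25 F [-0.3  0.3  0.2] tilt z [ 0.058  0.011 -0.998]
0 []
px [283. 266.] world mm 473.3 -189.0 size 47.1 33.3 psi -57.6 red 0
t 29.2 p [ 0.4772 -0.1869  0.0569] psi -57.2 grip 5.25 F [-0.3  0.3  0.2] tilt z [ 0.058  0.011 -0.998]
1 [[5.2,-0.58,-0.0,3.19,0.006]]
```

View pics/d2.png

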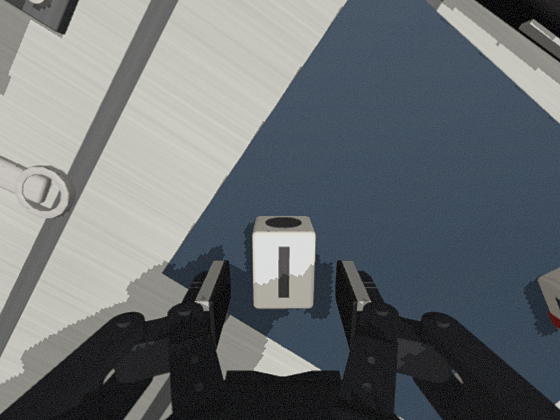

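Request:
{"op": "apply_moves", "data": {
  "moves": [
    [[5.2, -0.5, 0, 1.9, 0], [5.2, -0.2, 0, 0.9, 0], [5.2, 0, 0, 0.3, 0], [3, 0, 0, 0, 0], [3, 0, 0, 0, 0], [3, 0, 0, 0, 0], [3, 0, 0, 0, 0], [3, 0, 0, 0, 0], [3, 0, 0, 0, 0]]
  ],
  "squeeze": 40
}}

```text
time_s: 30.3
tcp_pos: [0.4777, -0.1897, 0.0312]
ee_rot: [0.005, 0.958, 0.285, 0.033]
force: [-0.6, -0.0, -1.0]
grip_width: 0.386
```

```bash
python3 plan.py 3,0.475,-0.18,0.14,-55 3,0.53,-0.07,0.265,-20 3,0.566,0.034,0.265,1.3
```

```text
t 30.3 p [ 0.4777 -0.1897  0.0312] psi -56.9 grip 3.30 F [-0.6 -0.  -1. ] tilt z [ 0.066  0.01  -0.998]
9 [[3.0,0.15,-0.48,-5.44,-0.017],[3.0,0.16,-0.48,-5.44,-0.017],[3.0,2.7,-1.46,-3.12,-0.153],[3.0,2.89,-1.04,-3.12,-0.153],[3.0,3.02,-0.58,-3.12,-0.153],[3.0,3.07,-0.12,-3.12,-0.153],[3.0,3.67,-0.06,-0.0,-0.124],[3.0,3.65,0.4,-0.0,-0.124],[3.0,3.57,0.84,-0.0,-0.124]]
```

Request:
{"op": "apply_moves", "data": {
  "moves": [
    [[3, 0.2, -0.5, -5.4, -0.017], [3, 0.2, -0.5, -5.4, -0.017], [3, 2.7, -1.5, -3.1, -0.153], [3, 2.9, -1.0, -3.1, -0.153], [3, 3.0, -0.6, -3.1, -0.153], [3, 3.1, -0.1, -3.1, -0.153], [3, 3.7, 0, 0, -0.124], [3, 3.6, 0.4, 0, -0.124], [3, 3.6, 0.8, 0, -0.124], [3, 0, 0, 0, 0]]
  ]
}}

```text
time_s: 31.55
tcp_pos: [0.5487, 0.0407, 0.2779]
ee_rot: [0.02, 0.687, 0.726, 0.026]
force: [0.3, 0.2, -1.7]
grip_width: 0.384
```

```bash
python3 snap.py wrist d3; python3 plan.py 3,0.567,0.036,0.228,1.3
```

```text
t 31.6 p [0.5484 0.039  0.278 ] psi 3.0 grip 3.29 F [-0.2 -1.  -1.1] tilt z [ 0.065  0.01  -0.998]
0 []
t 31.6 p [0.5484 0.039  0.278 ] psi 3.0 grip 3.29 F [-0.2 -1.  -1.1] tilt z [ 0.065  0.01  -0.998]
1 [[3.0,-0.4,1.84,5.0,0.03]]
```

View pics/d3.png

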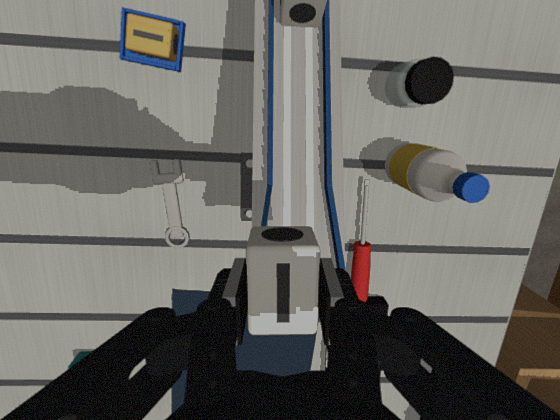

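Request:
{"op": "apply_moves", "data": {
  "moves": [
    [[3, -0.3, 0.9, 2.5, 0.03], [3, 0, 0.4, 1.8, 0], [3, 0, 0, 0.6, 0], [3, 0, 0, 0.3, 0]]
  ],
  "squeeze": 30
}}

```text
time_s: 32.1
tcp_pos: [0.5646, 0.0341, 0.2258]
ee_rot: [0.02, 0.701, 0.713, 0.026]
force: [-0.2, 0.4, -0.7]
grip_width: 0.383
```

```bash
python3 snap.py wrist d4
```

```text
t 32.1 p [0.5645 0.0341 0.2256] psi 1.0 grip 3.31 F [-0.4 -0.5 -2.3] tilt z [ 0.065  0.009 -0.998]
0 []
```

View pics/d4.png

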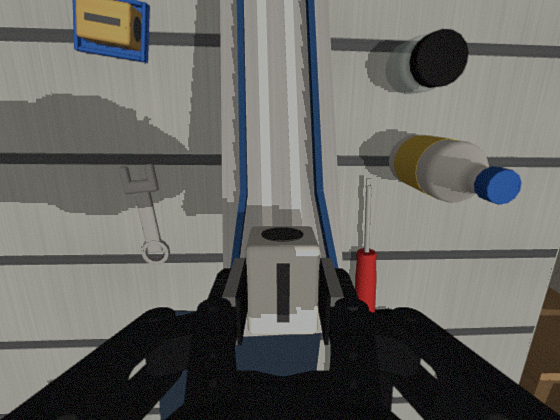

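Request:
{"op": "apply_moves", "data": {
  "moves": [
    [[3, 0, 0, 0.3, 0], [3, 0, 0, 0.2, 0], [4.6, 0, 0, 0, 0], [4.6, 0, 0, 0, 0], [4.6, 0, 0, 0, 0], [5.2, 0, 0, 0, 0]]
  ],
  "squeeze": 20
}}

```text
time_s: 32.9
tcp_pos: [0.5656, 0.0347, 0.2227]
ee_rot: [0.021, 0.7, 0.713, 0.028]
force: [0.2, -1.2, 0.6]
grip_width: 0.61
```

```bash
python3 snap.py wrist d5; python3 snap.py scene s4; python3 plan.py 5.2,0.567,0.034,0.265,0 5.2,0.54,-0.12,0.26,-8 5.2,0.455,-0.365,0.14,-17.6;python3 -c "
import cv2
im=cv2.imread('pics/s4.png');cv2.imwrite('pics/s4c.png',cv2.resize(im[190:290,130:430],None,fx=2.6,fy=2.6,interpolation=2))"
```

```text
t 33.0 p [0.5657 0.0347 0.2227] psi 1.0 grip 5.16 F [ 0.2 -0.3 -0.5] tilt z [ 0.069  0.01  -0.998]
0 []
t 33.0 p [0.5657 0.0347 0.2227] psi 1.0 grip 5.19 F [-0.   1.4  0.6] tilt z [ 0.069  0.01  -0.998]
0 []
t 33.0 p [0.5657 0.0347 0.2227] psi 1.0 grip 5.19 F [-0.   1.4  0.6] tilt z [ 0.069  0.01  -0.998]
10 [[5.2,-0.07,0.13,-4.23,0.017],[5.2,-5.13,-0.9,0.17,0.047],[5.2,-5.17,-0.66,0.17,0.047],[5.2,-5.19,-0.42,0.17,0.047],[5.2,-4.24,-0.83,2.0,0.028],[5.2,-4.26,-0.72,2.0,0.028],[5.2,-4.28,-0.6,2.0,0.028],[5.2,-4.3,-0.48,2.0,0.028],[5.2,-4.31,-0.36,2.0,0.028],[5.2,-4.32,-0.24,2.0,0.028]]
```

View pics/s4c.png

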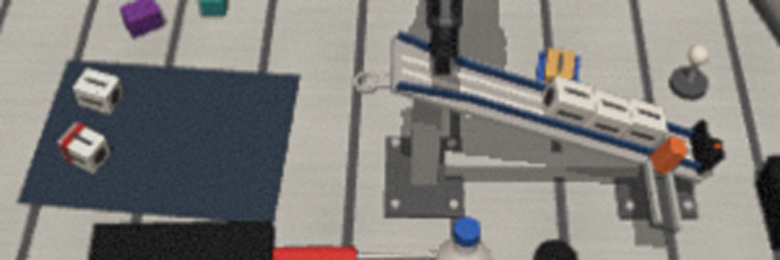

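Three queued. Last plain block D; the reject (red band) stays.

Request:
{"op": "apply_moves", "data": {
  "moves": [
    [[5.2, 0, 0.1, -4.2, 0.017], [5.2, -5.1, -0.9, 0, 0.047], [5.2, -5.1, -0.7, 0, 0.047], [5.2, -5.2, -0.4, 0, 0.047], [5.2, -4.2, -0.8, 2, 0.028], [5.2, -4.2, -0.7, 2, 0.028], [5.2, -4.3, -0.6, 2, 0.028], [5.2, -4.3, -0.5, 2, 0.028], [5.2, -4.3, -0.4, 2, 0.028], [5.2, -4.3, -0.2, 2, 0.028], [5.2, 0, 0, 0, 0]]
  ]
}}

```text
time_s: 34.38
tcp_pos: [0.4568, -0.3726, 0.1303]
ee_rot: [0.017, 0.809, 0.587, 0.032]
force: [-0.5, 1.2, 1.0]
grip_width: 0.611
```

```bash
python3 snap.py wrist e1; python3 blk.py e1; python3 plan.py 5.2,0.4655,-0.3715,0.08,-17.6
```

```text
t 34.4 p [ 0.458  -0.3711  0.1309] psi -18.0 grip 5.18 F [ 0.3  0.7 -0.1] tilt z [ 0.072  0.01  -0.997]
0 []
px [396. 171.] world mm 553.4 -366.0 size 33.6 30.5 psi 62.8 red 311
px [287. 217.] world mm 464.6 -373.3 size 45.7 33.0 psi -16.9 red 0
t 34.4 p [ 0.458  -0.3711  0.1309] psi -18.0 grip 5.18 F [ 0.3  0.7 -0.1] tilt z [ 0.072  0.01  -0.997]
1 [[5.2,0.2,0.73,5.09,-0.007]]
```

View pics/e1.png

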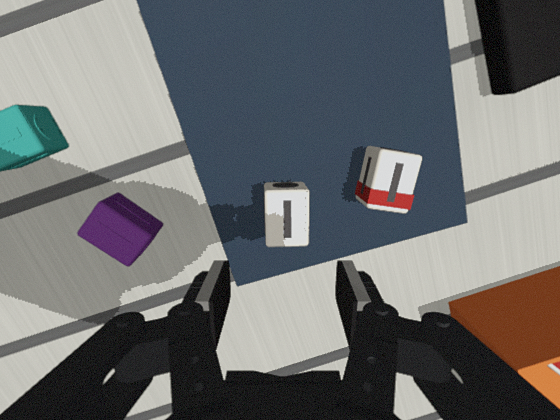

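Request:
{"op": "apply_moves", "data": {
  "moves": [
    [[5.2, -0.1, 0, 4.5, -0.01], [5.2, -0.1, 0, 3, 0]]
  ]
}}

```text
time_s: 34.67
tcp_pos: [0.4658, -0.3715, 0.0571]
ee_rot: [0.02, 0.804, 0.593, 0.033]
force: [0.2, -0.4, 0.1]
grip_width: 0.61
```

```bash
python3 snap.py wrist e2; python3 blk.py e2; python3 plan.py 5.2,0.465,-0.373,0.023,-17.2
```

```text
t 34.7 p [ 0.4651 -0.3706  0.0542] psi -17.3 grip 5.18 F [-2.3  2.  -4.7] tilt z [ 0.075  0.01  -0.997]
0 []
px [433. 201.] world mm 551.9 -364.9 size 37.3 31.0 psi 62.9 red 493
px [282. 261.] world mm 465.2 -372.3 size 47.6 33.4 psi -17.6 red 0
t 34.7 p [ 0.4651 -0.3706  0.0542] psi -17.3 grip 5.18 F [-2.3  2.  -4.7] tilt z [ 0.075  0.01  -0.997]
1 [[5.2,-0.23,0.06,3.12,-0.001]]
```

View pics/e2.png

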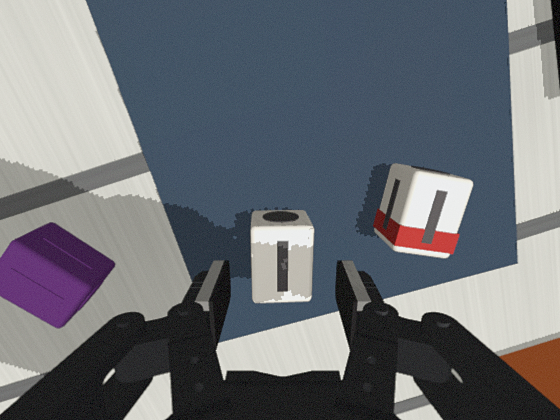

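Request:
{"op": "apply_moves", "data": {
  "moves": [
    [[5.2, -0.1, -0.1, 1.7, 0], [5.2, 0, -0.1, 0.9, 0], [5.2, 0, 0, 0.3, 0], [3, 0, 0, 0, 0], [3, 0, 0, 0, 0], [3, 0, 0, 0, 0], [3, 0, 0, 0, 0], [3, 0, 0, 0, 0]]
  ],
  "squeeze": 40
}}

```text
time_s: 35.72
tcp_pos: [0.4674, -0.3702, 0.0272]
ee_rot: [0.02, 0.804, 0.594, 0.034]
force: [-0.6, 0.5, -0.6]
grip_width: 0.394
```

```bash
python3 plan.py 3,0.465,-0.365,0.13,-17 3,0.53,-0.12,0.265,-5 3,0.563,0.034,0.265,1.3
```

```text
t 35.7 p [ 0.4674 -0.3702  0.0272] psi -17.1 grip 3.36 F [-0.6  0.5 -0.6] tilt z [ 0.078  0.008 -0.997]
11 [[3.0,0.21,-0.19,-5.14,-0.001],[3.0,0.21,-0.19,-5.14,-0.001],[3.0,4.22,-0.16,-2.25,-0.035],[3.0,4.22,-0.01,-2.25,-0.035],[3.0,4.22,0.14,-2.25,-0.035],[3.0,4.22,0.28,-2.25,-0.035],[3.0,4.2,0.43,-2.25,-0.035],[3.0,4.18,0.58,-2.25,-0.035],[3.0,5.21,0.65,-0.0,-0.037],[3.0,5.18,0.84,-0.0,-0.037],[3.0,5.15,1.03,-0.0,-0.037]]
```

Request:
{"op": "apply_moves", "data": {
  "moves": [
    [[3, 0.2, -0.1, -5.1, 0], [3, 0.2, 0.1, -5.1, 0], [3, 4.2, 0, -2.2, -0.035], [3, 4.2, 0.2, -2.2, -0.035], [3, 4.2, 0.3, -2.2, -0.035], [3, 4.2, 0.5, -2.2, -0.035], [3, 4.2, 0.6, -2.2, -0.035], [3, 4.2, 0.8, -2.2, -0.035], [3, 5.2, 0.8, 0, -0.037], [3, 5.2, 1.0, 0, -0.037], [3, 5.1, 1.1, 0, -0.037], [3, 0, 0, 0, 0]]
  ]
}}

```text
time_s: 37.22
tcp_pos: [0.5636, 0.0401, 0.2813]
ee_rot: [0.025, 0.695, 0.718, 0.032]
force: [-0.0, -1.3, -0.3]
grip_width: 0.397
```

```bash
python3 snap.py wrist e3; python3 plan.py 3,0.566,0.036,0.223,1.3
```

```text
t 37.3 p [0.5633 0.0376 0.2814] psi 1.6 grip 3.34 F [ 0.5 -0.8 -0.8] tilt z [ 0.08   0.009 -0.997]
0 []
t 37.3 p [0.5633 0.0376 0.2814] psi 1.6 grip 3.34 F [ 0.5 -0.8 -0.8] tilt z [ 0.08   0.009 -0.997]
2 [[3.0,-0.09,0.13,2.92,0.003],[3.0,-0.09,0.13,2.92,0.003]]
```

View pics/e3.png

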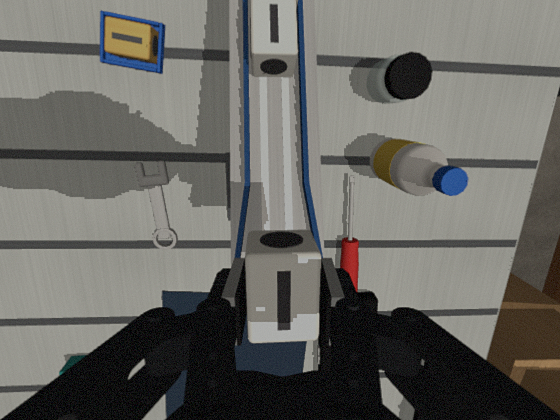

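Request:
{"op": "apply_moves", "data": {
  "moves": [
    [[3, -0.2, 0, 2.8, 0], [3, 0, 0, 2.0, 0], [3, 0, 0, 0.8, 0], [3, 0, 0, 0.2, 0]]
  ],
  "squeeze": 30
}}

```text
time_s: 37.78
tcp_pos: [0.5679, 0.0321, 0.223]
ee_rot: [0.026, 0.698, 0.715, 0.032]
force: [-0.5, -0.1, -0.2]
grip_width: 0.394
```

```bash
python3 snap.py wrist e4
```

```text
t 37.8 p [0.5679 0.0322 0.223 ] psi 1.3 grip 3.38 F [ 0.  -0.8 -0.2] tilt z [ 0.082  0.008 -0.997]
0 []
```

View pics/e4.png

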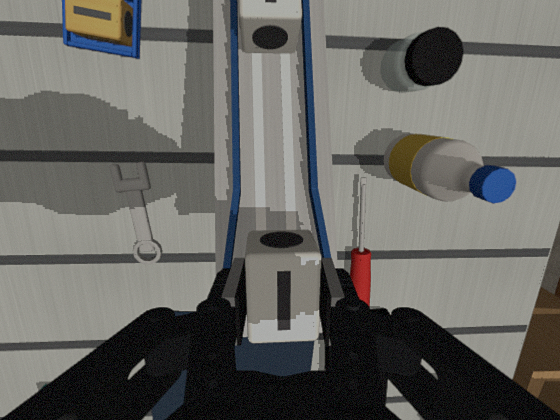

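Request:
{"op": "apply_moves", "data": {
  "moves": [
    [[3, 0.2, -0.2, 0.3, 0], [3, 0, 0, 0.2, 0], [3, 0, 0, 0.1, 0], [4.6, 0, 0, 0, 0], [4.6, 0, 0, 0, 0], [4.6, 0, 0, 0, 0], [5.2, 0, 0, 0, 0], [5.2, 0, 0, -4, 0]]
  ],
  "squeeze": 20
}}

```text
time_s: 38.83
tcp_pos: [0.5627, 0.0344, 0.2574]
ee_rot: [0.026, 0.698, 0.715, 0.032]
force: [-0.3, 0.5, 0.8]
grip_width: 0.611
```

```bash
python3 snap.py wrist e5; python3 snap.py scene s5; python3 -c "
import cv2
im=cv2.imread('pics/s5.png');cv2.imwrite('pics/s5c.png',cv2.resize(im[190:290,130:430],None,fx=2.6,fy=2.6,interpolation=2))"
```

```text
t 38.9 p [0.5647 0.0339 0.2636] psi 1.3 grip 5.19 F [ 3.  -1.5  7.5] tilt z [ 0.089  0.01  -0.996]
0 []
t 38.9 p [0.5651 0.0342 0.2621] psi 1.3 grip 5.18 F [ 0.2 -0.4 -0.6] tilt z [ 0.09   0.011 -0.996]
0 []
```

View pics/s5c.png

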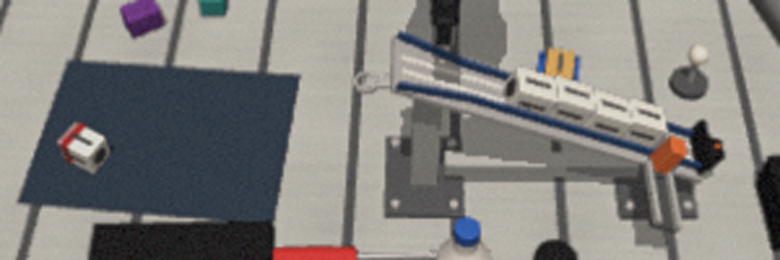

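View pics/e5.png

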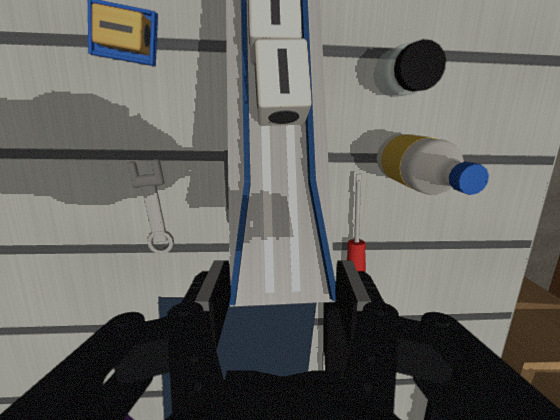

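```bash
python3 plan.py 5.2,0.61,0.287,0.25,91.3
```

```text
t 38.9 p [0.5651 0.0342 0.2621] psi 1.3 grip 5.18 F [ 0.2 -0.4 -0.6] tilt z [ 0.09   0.011 -0.996]
10 [[5.2,2.52,0.51,0.12,-0.157],[5.2,2.41,0.89,0.12,-0.157],[5.2,2.24,1.26,0.12,-0.157],[5.2,2.01,1.59,0.12,-0.157],[5.2,1.74,1.89,0.12,-0.157],[5.2,1.42,2.14,0.12,-0.157],[5.2,1.07,2.33,0.12,-0.157],[5.2,0.69,2.47,0.12,-0.157],[5.2,0.3,2.55,0.12,-0.157],[5.2,-0.11,2.57,0.12,-0.157]]
```

Request:
{"op": "apply_moves", "data": {
  "moves": [
    [[5.2, 2.5, 0.5, 0.1, -0.157], [5.2, 2.4, 0.9, 0.1, -0.157], [5.2, 2.2, 1.3, 0.1, -0.157], [5.2, 2.0, 1.6, 0.1, -0.157], [5.2, 1.7, 1.9, 0.1, -0.157], [5.2, 1.4, 2.1, 0.1, -0.157], [5.2, 1.1, 2.3, 0.1, -0.157], [5.2, 0.7, 2.5, 0.1, -0.157], [5.2, 0.3, 2.5, 0.1, -0.157], [5.2, -0.1, 2.6, 0.1, -0.157], [5.2, 0, 0, 0, 0]]
  ]
}}

```text
time_s: 40.3
tcp_pos: [0.6065, 0.2946, 0.2558]
ee_rot: [0.045, -0.037, 0.998, 0.004]
force: [0.2, -0.3, -0.3]
grip_width: 0.609
```

```bash
python3 snap.py wrist f1; python3 org.py f1; python3 snap.py top t5;  python3 snap.py scene s6; python3 -c "
import cv2
im=cv2.imread('pics/s6.png');cv2.imwrite('pics/s6c.png',cv2.resize(im[190:280,260:430],None,fx=4.5,fy=4.5,interpolation=2))"
```

```text
t 40.4 p [0.6067 0.2931 0.2558] psi 94.0 grip 5.19 F [ 0.1 -1.  -1. ] tilt z [ 0.089  0.011 -0.996]
0 []
[254 158  34  33 880] [270.30568182 174.34772727]
z [0.0909 0.0971 0.1159 0.1205 0.1216]
x [0.5856 0.5939 0.6058] y [0.268  0.2839 0.2978]
top [0.595  0.2876 0.1176] ext [[0.5856 0.2771 0.1112]
 [0.6059 0.298  0.1217]]
t 40.4 p [0.6069 0.2921 0.2561] psi 93.9 grip 5.19 F [ 0.5 -1.3 -0.3] tilt z [ 0.09   0.01  -0.996]
0 []
t 40.5 p [0.6071 0.2917 0.2563] psi 93.8 grip 5.25 F [-0.2  0.1 -0.7] tilt z [ 0.09   0.01  -0.996]
0 []
```

View pics/f1.png

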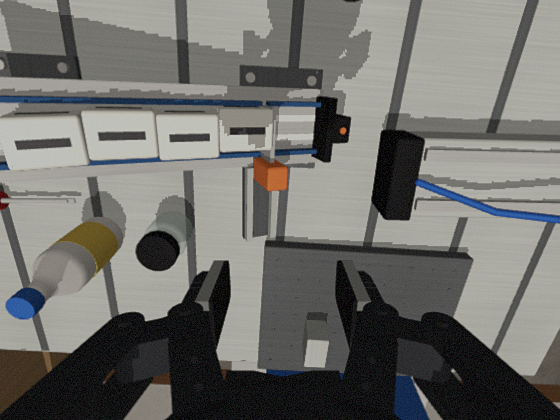

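View pics/s6c.png

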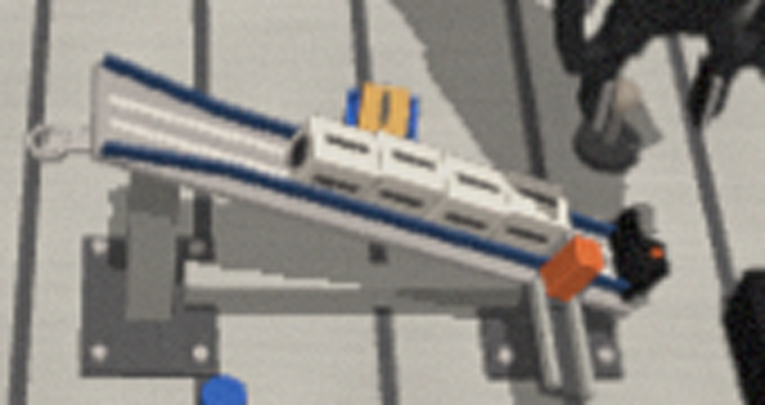

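```bash
cat > col.py <<'E'
import sys
from h import *
n,tag=sys.argv[1],sys.argv[2]
z=np.load(tag+".npz"); im,d=z["im"],z["d"]; T=z["T"]
W=cloud(n,d,T)
a=np.radians(24); h=np.array([-.0228,1,0])/np.hypot(.0228,1)
bx=h*np.cos(a)-np.array([0,0,np.sin(a)]); bz=h*np.sin(a)+np.array([0,0,np.cos(a)]); by=np.cross(bz,bx)
O=np.array([.5672-.0228*.326+.0005,.326,.055])
B=(W-O)@np.stack([bx,by,bz],1)
m=(abs(B[...,2]-.034)<.006)&(abs(B[...,1])<.025)&(B[...,0]<.01)&(B[...,0]>-.36)&(d>0)
q=B[m]; 
hist,e=np.histogram(q[:,0],bins=np.arange(-.34,.012,.004)); print([(round(float(x),3),int(c)) for x,c in zip(e,hist) if c>0])
# per-block lateral and slots
dark=m&(im.max(2)<100); nn,l,s,c=cv2.connectedComponentsWithStats(cv2.morphologyEx(dark.astype(np.uint8),cv2.MORPH_CLOSE,np.ones((3,3))))
for i in range(1,nn):
    if s[i,4]<25: continue
    qq=B[(l==i)&m]; cf=np.polyfit(qq[:,0],qq[:,1],1); print("slot",c[i].round(),"bed xy",qq[:,:2].mean(0).round(4),"len",np.ptp(qq[:,0]).round(3),"yaw",round(float(cf[0]),3))
E
python3 col.py wrist f1; python3 col.py top t5
```

```text
[(-0.248, 24), (-0.244, 352), (-0.24, 417), (-0.236, 420), (-0.232, 415), (-0.228, 404), (-0.224, 394), (-0.22, 385), (-0.216, 379), (-0.212, 369), (-0.208, 366), (-0.204, 357), (-0.2, 309), (-0.196, 347), (-0.192, 339), (-0.188, 328), (-0.184, 319), (-0.18, 316), (-0.176, 306), (-0.172, 301), (-0.168, 293), (-0.164, 290), (-0.16, 285), (-0.156, 263), (-0.152, 273), (-0.148, 265), (-0.144, 263), (-0.14, 252), (-0.136, 246), (-0.132, 242), (-0.128, 238), (-0.124, 230), (-0.12, 236), (-0.116, 223), (-0.112, 211), (-0.108, 224), (-0.104, 214), (-0.1, 218), (-0.096, 216), (-0.092, 203), (-0.088, 198), (-0.084, 203), (-0.08, 197), (-0.076, 191), (-0.072, 181), (-0.068, 200), (-0.064, 119), (-0.06, 32), (-0.056, 14), (-0.052, 3)]
slot [247. 130.] bed xy [-0.0839  0.0049] len 0.029 yaw -0.019
slot [122. 135.] bed xy [-0.1758  0.0029] len 0.029 yaw -0.001
slot [189. 137.] bed xy [-0.1297  0.0004] len 0.029 yaw 0.011
slot [ 43. 143.] bed xy [-0.2225 -0.001 ] len 0.03 yaw 0.031
[(-0.248, 10), (-0.244, 22), (-0.24, 23), (-0.236, 22), (-0.232, 24), (-0.228, 17), (-0.224, 21), (-0.22, 20), (-0.216, 24), (-0.212, 15), (-0.208, 17), (-0.204, 23), (-0.2, 18), (-0.196, 24), (-0.192, 20), (-0.188, 19), (-0.184, 18), (-0.18, 20), (-0.176, 21), (-0.172, 18), (-0.168, 18), (-0.164, 21), (-0.16, 18), (-0.156, 16), (-0.152, 22), (-0.148, 17), (-0.144, 16), (-0.14, 20), (-0.136, 23), (-0.132, 15), (-0.128, 19), (-0.124, 18), (-0.12, 22), (-0.116, 14), (-0.112, 20), (-0.108, 17), (-0.104, 19), (-0.1, 19), (-0.096, 15), (-0.092, 15), (-0.088, 13), (-0.084, 6), (-0.08, 4), (-0.076, 1)]
```

Request:
{"op": "apply_moves", "data": {
  "moves": [
    [[5.2, 0.8, -0.3, 4.5, 0.04], [5.2, 0.6, -0.2, 4.5, 0], [5.2, 0.3, 0, 2.5, 0], [5.2, 0, 0, 0, 0]]
  ]
}}

```text
time_s: 40.95
tcp_pos: [0.6019, 0.2833, 0.1387]
ee_rot: [0.047, -0.008, 0.999, 0.004]
force: [-0.4, 0.1, 1.4]
grip_width: 0.607
```

```bash
python3 snap.py wrist f2; python3 plan.py 5.2,0.602,0.287,0.112,91.5
```

```text
t 41.0 p [0.6025 0.2835 0.14  ] psi 90.9 grip 5.20 F [ 0.3 -0.1 -0.2] tilt z [ 0.095  0.01  -0.995]
0 []
t 41.0 p [0.6025 0.2835 0.14  ] psi 90.9 grip 5.20 F [ 0.3 -0.1 -0.2] tilt z [ 0.095  0.01  -0.995]
1 [[5.2,0.05,0.35,2.8,-0.01]]
```

View pics/f2.png

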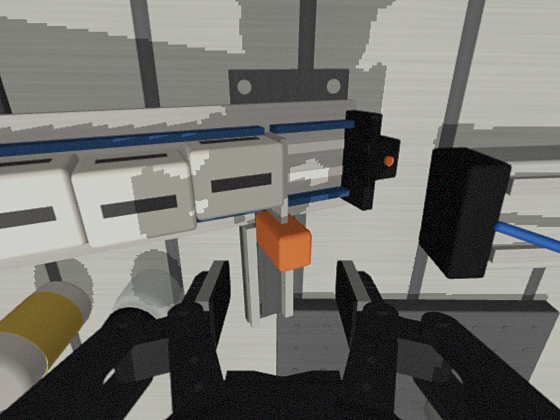

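Request:
{"op": "apply_moves", "data": {
  "moves": [
    [[5.2, 0.3, 0.3, 1.8, 0], [5.2, 0.2, 0, 1.0, 0], [5.2, 0, 0, 0, 0]]
  ]
}}

```text
time_s: 41.38
tcp_pos: [0.6014, 0.287, 0.1129]
ee_rot: [0.049, -0.007, 0.999, 0.006]
force: [0.1, 0.5, 0.4]
grip_width: 0.611
```

```bash
python3 snap.py wrist f3
```

```text
t 41.4 p [0.6015 0.2872 0.1133] psi 90.8 grip 5.21 F [-0.9 -0.7 -0.2] tilt z [ 0.098  0.012 -0.995]
0 []
```

View pics/f3.png

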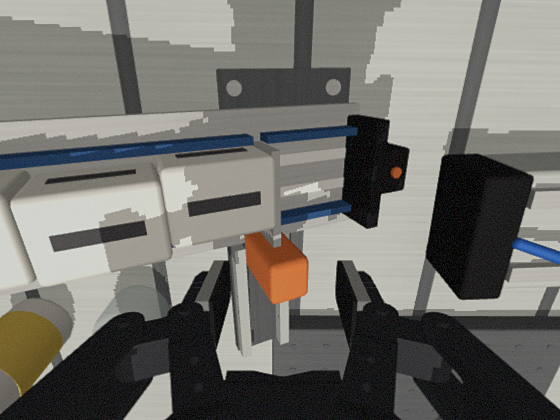

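Request:
{"op": "apply_moves", "data": {
  "moves": [
    [[4, 0.3, 0, 0.1, 0], [1.5, 0, 0, 0, 0], [1.5, 0, 0, 0, 0], [1.5, 0, 0, 0, 0], [1.5, 0, 0, 0, 0], [1.5, 0, 0, 0, 0]]
  ],
  "squeeze": 30
}}

```text
time_s: 42.18
tcp_pos: [0.5987, 0.2871, 0.113]
ee_rot: [0.05, -0.007, 0.999, 0.006]
force: [-0.2, -0.2, -0.3]
grip_width: 0.278
```

Request:
{"op": "apply_moves", "data": {
  "moves": [
    [[1.5, -1, 0, 0, 0], [1.5, -1, 0, 0, 0], [1.5, -1, 0, 0.1, 0], [1.5, 0, 0, 0, 0]]
  ]
}}

```text
time_s: 42.68
tcp_pos: [0.6296, 0.2878, 0.1131]
ee_rot: [0.048, -0.007, 0.999, 0.005]
force: [3.1, 0.6, -7.3]
grip_width: 0.274
```

```bash
python3 snap.py wrist f4; python3 org.py f4
```

```text
t 42.7 p [0.6293 0.2878 0.1132] psi 90.9 grip 2.35 F [ 3.1  2.5 -7.9] tilt z [ 0.096  0.012 -0.995]
0 []
[ 245  235   63   73 2856] [279.07457983 272.01820728]
z [0.09   0.0984 0.1157 0.1205 0.1213]
x [0.6163 0.6204 0.6362] y [0.2697 0.2864 0.2987]
top [0.6246 0.2883 0.1172] ext [[0.6164 0.2779 0.1109]
 [0.6365 0.2989 0.1214]]
```

View pics/f4.png

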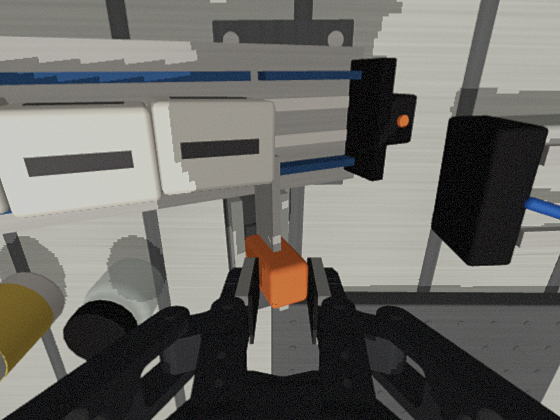

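Shutter about 30 mm open, still holding the column. Continue to the stop.

Request:
{"op": "apply_moves", "data": {
  "moves": [
    [[1.5, -0.7, 0, 0, 0], [1.5, -0.5, 0, 0, 0], [1.5, -0.3, 0, 0, 0], [1.5, 0, 0, 0, 0]]
  ]
}}

```text
time_s: 43.22
tcp_pos: [0.6428, 0.2881, 0.1133]
ee_rot: [0.046, -0.008, 0.999, 0.005]
force: [-4.9, 1.5, -6.4]
grip_width: 0.273
```

Request:
{"op": "apply_moves", "data": {
  "moves": [
    [[1.5, -0.5, 0, 0, 0], [1.5, -0.3, 0, 0, 0], [1.5, 0, 0, 0, 0]]
  ]
}}

```text
time_s: 43.6
tcp_pos: [0.6441, 0.2882, 0.1134]
ee_rot: [0.038, -0.009, 0.999, 0.003]
force: [0.2, 1.6, -9.4]
grip_width: 0.272
```

```bash
python3 snap.py wrist f5; python3 org.py f5
```

```text
t 43.6 p [0.6443 0.2882 0.1134] psi 91.0 grip 2.32 F [-7.2  1.9 -6.7] tilt z [ 0.077  0.007 -0.997]
0 []
[ 246  233   62   72 2857] [278.81554078 269.08680434]
z [0.0905 0.0983 0.1159 0.1205 0.1214]
x [0.6294 0.6338 0.649 ] y [0.2699 0.2868 0.2991]
top [0.6378 0.2887 0.1173] ext [[0.6294 0.2783 0.1108]
 [0.6494 0.2993 0.1215]]
```

View pics/f5.png

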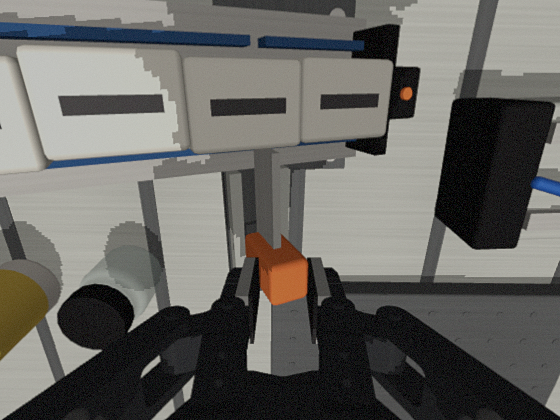

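Request:
{"op": "apply_moves", "data": {
  "moves": [
    [[4.5, 0, 0, 0, 0], [4.5, 0, 0, 0, 0], [4.5, 0, 0, 0, 0], [4.5, 0, 0, -4, 0], [4.5, 0, 0, -5, 0], [4.5, 0, 0, -5, 0], [4.5, 0, 0, -3, 0], [4.5, 0, 0, 0, 0]]
  ]
}}

```text
time_s: 44.65
tcp_pos: [0.6341, 0.2859, 0.2922]
ee_rot: [0.044, -0.007, 0.999, 0.004]
force: [-0.5, -1.2, -1.1]
grip_width: 0.524
```

```bash
python3 snap.py wrist f6; python3 org.py f6; python3 col.py wrist f6 | grep slot; python3 crad.py f6;  python3 snap.py scene s7; python3 -c "
import cv2
im=cv2.imread('pics/s7.png');cv2.imwrite('pics/s7c.png',cv2.resize(im[190:290,130:430],None,fx=2.6,fy=2.6,interpolation=2))"
```

```text
t 44.7 p [0.6337 0.2857 0.2908] psi 90.9 grip 4.51 F [ 0.2  0.2 -0. ] tilt z [ 0.085  0.008 -0.996]
0 []
[265 167  30  29 667] [279.76611694 180.87106447]
z [0.0908 0.0976 0.116  0.1205 0.1216]
x [0.6295 0.6378 0.6494] y [0.2697 0.2847 0.2986]
top [0.6389 0.2884 0.1176] ext [[0.6295 0.2786 0.1114]
 [0.6495 0.2987 0.1218]]
slot [314.  99.] bed xy [-0.025  -0.0005] len 0.031 yaw 0.0
slot [220. 101.] bed xy [-0.1174  0.0008] len 0.03 yaw -0.01
slot [269. 102.] bed xy [-0.0725 -0.0013] len 0.031 yaw -0.017
slot [162. 107.] bed xy [-0.1641 -0.0022] len 0.029 yaw -0.004
gold z pct [-0.5015 -0.3499 -0.2523]
plane [0.196 1.05  0.007]
master top rect ((1355.506591796875, -509.40509033203125), (163.09158325195312, 422.7619934082031), 46.03971481323242)
t 44.8 p [0.6333 0.2855 0.2894] psi 90.9 grip 4.51 F [-0.5 -0.5 -0.7] tilt z [ 0.083  0.007 -0.996]
0 []Traceback (most recent call last):
  File "crad.py", line 16, in <module>
    print("cradle rect",cv2.minAreaRect(pts.astype(np.float32)))
                        ~~~~~~~~~~~~~~~^^^^^^^^^^^^^^^^^^^^^^^^
cv2.error: OpenCV(4.12.0) /io/opencv/modules/imgproc/src/convhull.cpp:143: error: (-215:Assertion failed) total >= 0 && (depth == CV_32F || depth == CV_32S) in function 'convexHull'
```

View pics/f6.png

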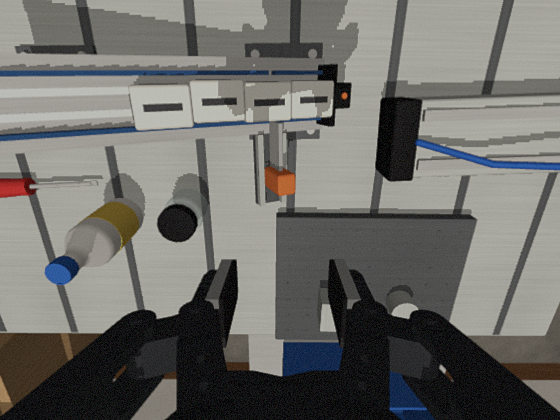

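View pics/s7c.png

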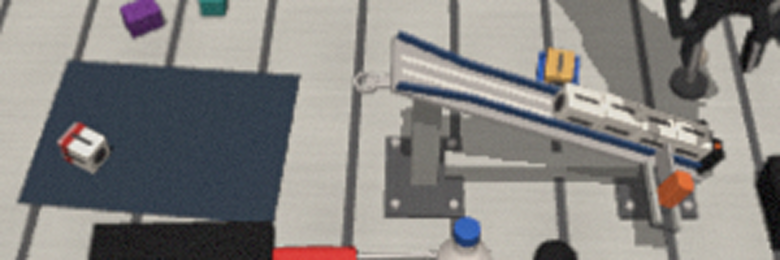

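```bash
python3 -c "
from cell import *
print(get_obs()['time_s'],ticket.hand_in())"
```

```text
the job is handed in; nothing more can be done
44.75 None
```

The job is handed in at 44.8 s; the hand-in gives no verdict. The master is back in its cradle, and all four plain white blocks are in the lane with the shutter open. A fifth block was absent at the start.

**What I did:** I put the gold master in the blue cradle and slid the shutter shut until it met its stop (about 17 N). I fed the four plain blocks in at the upper end one at a time, checked the queue, then opened the shutter to its other stop. The red-banded reject still lay in its place on the mat; I saw nothing else disturbed.

**What the last checks showed:**

| Check | Measured | Wanted |
|---|---|---|
| Queue behind the shut shutter, block centres along the lane | -84, -130, -176, -222 mm | -81, -127, -173, -219 mm |
| Final column, block centres along the lane | -25, -72, -117, -164 mm | -23, -69, -115, -161 mm |
| Final column, off the centre line | within 2–3 mm | within 8 mm |
| Shutter grip travel, shut to open | about 43.5 mm | 44 mm |
| Master, off the cradle centre (measured just after placing it) | 4.5 mm | within 10 mm |

- **Offset in the column readings:** block positions read a steady 2–3 mm uphill of nominal. I took that as calibration error, since the spacing was right at about 46 mm.
- **Failed check:** my final numeric check of the master found the wrong object, because the cradle was out of the wrist camera's view. At the end it was confirmed only by eye, in the scene picture.
- **Tool tilt:** the tool drifted to about 5° of tilt during the run, with no visible effect.

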